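# Sort gift tubes by length into their sloped display lanes

## Robot

A 7-joint arm with a two-finger parallel gripper is mounted at the origin on the work surface. World frame = base frame: x ahead of the robot, y to its left, z up, the work surface at z = 0. Lengths are in m, angles in degrees, forces in N, time in s.
With the tool pointing down it reaches from about 0.425 to 0.875 m from the base axis. Payload 4.7 kg.
Tool frame: the origin (TCP) lies midway between the tips of the shut fingers; the grasp point (between the pads) lies env.grip_point_offset behind it (env.grip_point_offset is the distance from the TCP to the grasp point, in m); x points along the fingers, y is the direction in which the jaws open and shut, and the axes are right-handed (so a half turn about x gives the same grasp; the last joint's range is limited). The gripper opens to 87 mm and grips with 3 to 60 N. Pads are 19 mm wide; open, the fingers measure 117 mm over their backs; the gripper's body (75 mm by 190 mm) begins 51 mm behind the grasp point.
Start: joints at [-66.4, 18.392, -4.016, 83.108, 1.295, 78.541, -3.26], TCP at [0.252, 0.599, 0.19] pointing down, gripper open.
Joint ranges: [-163.93, 163.93], [-17.29, 119.83], [-79.2, 71.16], [3.27, 140.29], [-89.18, 269.18], [5.43, 117.66], [-154.24, 154.24]. Speed limits (degrees/s): [147.25, 147.25, 180, 180, 180, 180, 180].

## Interface

Orientations are given as [roll, pitch, yaw] about the fixed x, y, z axes, in that order (R = Rz(yaw) Ry(pitch) Rx(roll)).
In Python, from cell import readout, read_camera, camera_params, sign_off, spot_in, pinpoint, env gives the robot as it stands.
- The arm moves only by the shell command python3 -m pendant 'ROWS' [OPENING] [FORCE]. ROWS is a JSON object of lists of equal length, an entry for each row: "xyz": the shift along the world's x, y, z in m, a list of three; "turn": the turn about the world's z in rad. A call has 1 to 10 rows; each row shifts and turns the pose as measured when the row begins; what a row does not reach is not made up. A row lasts 1/8 s, in which the tool goes at most 62.5 mm and 10.7 degrees, less where a joint would pass 70% of its speed; a pose out of reach is approached as far as the arm can. A call is refused whole if a number of a shift passes 0.0625 or a number of a turn 0.188, either way. A call with a gripper value outside its range is refused whole. OPENING is the opening, from 0 (shut) to 1 (fully open), set as the call begins (- or left out, the last holds). The fingers move at their own pace and stop on an object; FORCE is the grip in N (left out, the last holds). Time passes only in rows, so rows that do not move let the fingers close. It gives the time, the measured TCP pose, the force and the opening at its end, in the units of the state.
- readout.get_obs(): the state, without advancing time (a new reading comes with each control period).
- read_camera(name): name is "scene" or "top" or "wrist"; returns the picture (480x640x3 uint8, red, green, blue); there is no depth.
- camera_params(name): a dict with "fx", "fy", "cx", "cy" (pixels), "rvec" (rotation vector, rad) and "tvec" (3), from world to camera coordinates, as OpenCV has them; the wrist camera has in their place "hand_eye" (4x4, takes a point from camera to tool coordinates, whose origin is the TCP and whose axes are the tool frame's). Camera axes: x right, y down, z forward; pixel columns grow to the right and rows downward; lengths in m; the calibration is good to about 2 mm. A picture is of the moment at which its call begins: read the wrist's pose just before it. camera_params takes no time and is no camera call.
- sign_off(): hands the job in, once; it reports no verdict.
Trained networks look in the newest picture that a camera, given by its name, has taken for a name from the list of things; names that differ only in an ending like _2 or _b are one class to them, and where a whole thing is asked for, a point or a joint stands for the part that bears it (a point fixed in the world has none). Each returns a list of dicts, best first, with "score" (0 to 1); they miss things now and then, are a little off and sometimes report something else, mostly with a low value. They report only what shows in the picture. A call takes as long as a camera call.
- spot_in(camera, name): "at" ([x, y, z] in m, in the coordinates of the camera as it stood for that picture, good to about 4 mm: the middle of the surface that is visible of it).
- pinpoint(camera, name): "at" ([x, y, z] in m, in the coordinates of the camera as it stood for that picture, good to about 4 mm: a listed point, or the origin of a listed thing).
The state is a dict: "time_s": time; "qpos": joint angles; "joint_velocities": joint speeds; "effort": joint torques, N m; "tool_pos": TCP position; "tool_rot": TCP orientation; "force": force on the tool from outside, world axes, zero at the start; "wrist_torque": the same for the moment, N m; "grip_width": finger opening in m.
Only numpy, scipy, OpenCV 4.12 (cv2) and the standard library are available. Lean on these libraries where they do the work, as an engineer would, in place of code of your own. Each camera call takes 0.05 s, during which the arm holds its last target.

## Task

Three cardboard gift tubes that differ only in length lie on the green sloped stand. Put each one in the sloped lane that fits its length, lying across the lane so that it rests against the tube of the same length already at the front. Leave the hand stamp, the ink pad and the cup where they are.

Things in the scene. Friction and masses are not known exactly. Their poses are not given: they have to be found in the camera images.
- tube_short: Unsorted short tube: closed cardboard gift tube with white end caps, 36 mm diameter, 65 mm long, about 70 g. Starts lying on the sloped stand in any of its three places. Origin on the axis at the centre of its lower end face (the end on the stand's ledge); its x axis runs along the tube to the other end.
- tube_short_mid (a point): Middle of the unsorted short tube, on its axis, 32.5 mm from either end; axes as for its body.
- tube_medium: Unsorted medium tube: closed cardboard gift tube with white end caps, 36 mm diameter, 95 mm long, about 70 g. Starts lying on the sloped stand in any of its three places. Origin on the axis at the centre of its lower end face (the end on the stand's ledge); its x axis runs along the tube to the other end.
- tube_medium_mid (a point): Middle of the unsorted medium tube, on its axis, 47.5 mm from either end; axes as for its body.
- tube_long: Unsorted long tube: closed cardboard gift tube with white end caps, 36 mm diameter, 125 mm long, about 70 g. Starts lying on the sloped stand in any of its three places. Origin on the axis at the centre of its lower end face (the end on the stand's ledge); its x axis runs along the tube to the other end.
- tube_long_mid (a point): Middle of the unsorted long tube, on its axis, 62.5 mm from either end; axes as for its body.
- sample_short: The short tube (65 mm long, 36 mm diameter, same look) that already lies in its lane against the front stop. Origin at its middle; x axis along the tube.
- sample_medium: The medium tube (95 mm long, 36 mm diameter, same look) that already lies in its lane against the front stop. Origin at its middle; x axis along the tube.
- sample_long: The long tube (125 mm long, 36 mm diameter, same look) that already lies in its lane against the front stop. Origin at its middle; x axis along the tube.
- lane_short: Lane for short tubes, fixed: dark wood ramp, pale side walls, 200 mm long (x), 77 mm wide inside (y). Origin: centre of its underside, 2 mm above the table; x points uphill, away from the robot; z up. Ramp falls 11 degrees towards -x to a front stop; its surface is 45 mm above the origin at x = 0. Walls 4 mm thick, 22 mm above the ramp; uphill end open. Tubes laid across (along y) roll down by themselves.
- lane_short_next (a point): Where the middle of the sorted short tube must come to rest, against the tube already there: in the lane's frame x = -39, y = 0, z = 56 mm (the tube at the stop: x = -74, z = 49 mm). The ramp uphill of it is free, for setting down; a tube set on the ramp at x = 36 mm has its middle at z = 70 mm. Axes as the lane's.
- lane_medium: Lane for medium tubes, fixed: dark wood ramp, pale side walls, 200 mm long (x), 107 mm wide inside (y). Origin: centre of its underside, 2 mm above the table; x points uphill, away from the robot; z up. Ramp falls 11 degrees towards -x to a front stop; its surface is 45 mm above the origin at x = 0. Walls 4 mm thick, 22 mm above the ramp; uphill end open. Tubes laid across (along y) roll down by themselves.
- lane_medium_next (a point): Where the middle of the sorted medium tube must come to rest, against the tube already there: in the lane's frame x = -39, y = 0, z = 56 mm (the tube at the stop: x = -74, z = 49 mm). The ramp uphill of it is free, for setting down; a tube set on the ramp at x = 36 mm has its middle at z = 70 mm. Axes as the lane's.
- lane_long: Lane for long tubes, fixed: dark wood ramp, pale side walls, 200 mm long (x), 137 mm wide inside (y). Origin: centre of its underside, 2 mm above the table; x points uphill, away from the robot; z up. Ramp falls 11 degrees towards -x to a front stop; its surface is 45 mm above the origin at x = 0. Walls 4 mm thick, 22 mm above the ramp; uphill end open. Tubes laid across (along y) roll down by themselves.
- lane_long_next (a point): Where the middle of the sorted long tube must come to rest, against the tube already there: in the lane's frame x = -39, y = 0, z = 56 mm (the tube at the stop: x = -74, z = 49 mm). The ramp uphill of it is free, for setting down; a tube set on the ramp at x = 36 mm has its middle at z = 70 mm. Axes as the lane's.
- stand: Green sloped stand, fixed, 235 mm wide (y). Origin: centre of its underside, on the table; x away from the robot, z up. Its board rises towards +x at 35 degrees. Three places at y = -78, 0, 78 mm: two thin rails carry a tube lying straight up the slope, axis 30 mm off the board, lower end (centre at x = -77, z = 44 mm) on a ledge 36 mm high, measured off the board.
- stamp: Bystander: wooden hand stamp, 50 x 50 mm foot, 72 mm tall; origin under its centre.
- inkpad: Bystander: black ink pad with red top, 75 x 110 x 21 mm; origin under its centre.
- pencup: Bystander: blue cup, 72 mm across, 90 mm tall; origin under its centre.

How it is judged:
By the outcome, as a careful person would: the job done as asked, in the order asked, and still so for the second after the job is handed in, with the robot touching nothing.
It also fails if it takes over 69 s, if anything falls off the work surface, if the arm or the gripper's body presses on something with over 40 N, if the wrist force passes 120 N, or if a joint passes its speed limit or range.

## Working session

There is one attempt and no reset: what is moved stays moved. The work goes in short steps, Python scripts to look and compute and a shell command to move; the robot and the scene stay as the last step left them, time stands still between calls to the robot, and variables do not carry over. Pictures are saved under pics/ and viewed, and the job is handed in when it is done.

```bash
ls; mkdir -p pics; cat > h.py <<'E'
import numpy as np, cv2
from cell import readout, read_camera, camera_params, sign_off, spot_in, pinpoint, env
from scipy.spatial.transform import Rotation as R
def obs(): return readout.get_obs()
def save(cam,name):
    im=read_camera(cam); cv2.imwrite(f'pics/{name}.png',im[:,:,::-1]); return im
def w2c(cam):
    p=camera_params(cam); T=np.eye(4)
    if 'rvec' in p:
        T[:3,:3]=R.from_rotvec(np.ravel(p['rvec'])).as_matrix();T[:3,3]=np.ravel(p['tvec']);return T
    o=obs(); W=np.eye(4);W[:3,:3]=R.from_euler('xyz',o['tool_rot'],degrees=True).as_matrix();W[:3,3]=o['tool_pos']
    return np.linalg.inv(W@np.array(p['hand_eye']))
def tow(T,at): return (np.linalg.inv(T)@np.r_[at,1])[:3]
E
python3 - <<'E'
from h import *
o=obs();print(o,env.grip_point_offset)
for c in ['scene','top','wrist']:
    save(c,c+'0')
    T=w2c(c)
    if c=='wrist':continue
    for n in ['tube_short','tube_medium','tube_long','tube_short_mid','tube_medium_mid','tube_long_mid','sample_short','sample_medium','sample_long','lane_short','lane_medium','lane_long','lane_short_next','lane_medium_next','lane_long_next','stand','stamp','inkpad','pencup']:
        r=pinpoint(c,n)
        print(c,n,[(round(d['score'],2),tow(T,d['at']).round(3).tolist()) for d in r[:2]])
print(obs()['time_s'])
E
```

```text
pics
{'time_s': 0.0, 'qpos': array([-66.40016561,  18.43923063,  -4.01435715,  83.17599973,
         1.29547755,  78.53853501,  -3.26127465]), 'joint_velocities': array([ 0.03579048,  0.09942813, -0.01411978,  0.04017928, -0.05017316,
        0.00647979, -0.07164892]), 'effort': array([ 2.36603091e-04, -4.91298151e+01, -4.03788993e-01, -3.12525415e+01,
       -6.40361197e-02,  4.38436959e-02,  1.83482834e-04]), 'tool_pos': array([0.25162911, 0.598656  , 0.18864984]), 'tool_rot': array([ -86.55530677,   89.89130146, -109.34766092]), 'force': array([-0.42633784,  0.36706618,  0.0157317 ]), 'wrist_torque': array([0.00255585, 0.06621599, 0.02078208]), 'grip_width': 0.08705337201205096} 0.0187
scene tube_short [(0.71, [0.398, -0.326, 0.045])]
scene tube_medium [(0.93, [0.412, -0.254, 0.039])]
scene tube_long [(0.85, [0.425, -0.176, 0.047]), (0.41, [0.539, 0.052, 0.007])]
scene tube_short_mid [(0.62, [0.424, -0.333, 0.061])]
scene tube_medium_mid []
scene tube_long_mid [(0.88, [0.474, -0.188, 0.074])]
scene sample_short [(0.61, [0.45, 0.2, 0.049])]
scene sample_medium [(0.75, [0.454, 0.352
[... 1076 characters left out ...]
.501, 0.053, 0.058])]
top sample_short [(0.55, [0.452, 0.205, 0.054])]
top sample_medium [(0.58, [0.453, 0.35, 0.054])]
top sample_long [(0.81, [0.459, 0.05, 0.052]), (0.58, [0.386, 0.037, 0.005])]
top lane_short [(0.92, [0.523, 0.207, 0.0]), (0.65, [0.749, -0.262, 0.001])]
top lane_medium [(0.6, [0.528, 0.355, 0.004])]
top lane_long [(0.84, [0.537, 0.054, 0.002])]
top lane_short_next [(0.73, [0.488, 0.203, 0.056])]
top lane_medium_next [(0.51, [0.407, -0.248, 0.043])]
top lane_long_next [(0.95, [0.499, 0.053, 0.06])]
top stand [(0.72, [0.484, -0.264, 0.002])]
top stamp [(0.84, [0.385, 0.036, 0.004])]
top inkpad [(0.62, [0.752, -0.259, -0.001])]
top pencup [(0.59, [0.783, 0.072, -0.0])]
2.05
```

View pics/scene0.png

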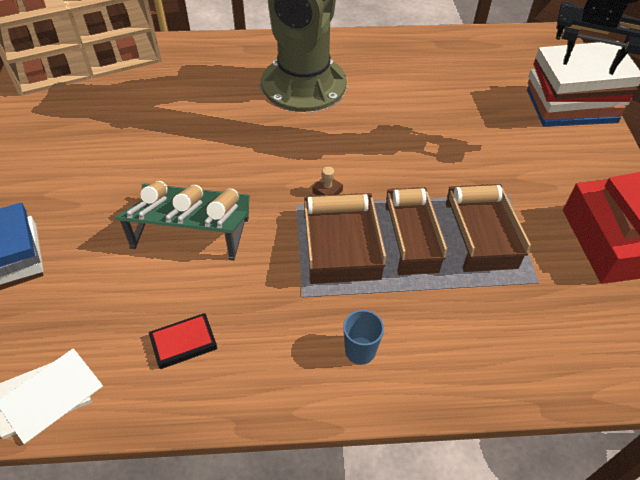

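View pics/top0.png

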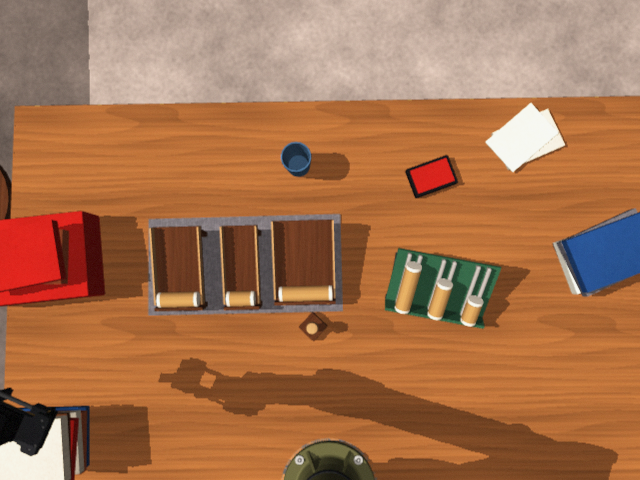

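```bash
cat > fit.py <<'E'
from h import *
from scipy.optimize import least_squares
D=35*np.pi/180
loc={}
for n,y,L in [('long',.078,.125),('medium',0,.095),('short',-.078,.065)]:
    loc['tube_'+n]=(-.077,y,.044); loc[f'tube_{n}_mid']=(-.077+L/2*np.cos(D),y,.044+L/2*np.sin(D))
loc['stand']=(0,0,0)
obsv={}
def tr(p,q): c,s=np.cos(p[2]),np.sin(p[2]); q=np.array(q); return np.array([p[0]+c*q[0]-s*q[1],p[1]+s*q[0]+c*q[1],q[2]])
S=[]
LN={l:[] for l in ['short','medium','long']}
LL={'sample_%s':(-.074,0,.051),'lane_%s':(0,0,.002),'lane_%s_next':(-.039,0,.058)}
for c in ['top','scene','top']:
    read_camera(c); T=w2c(c)
    for n in loc:
        for d in pinpoint(c,n)[:1]:
            if d['score']>.5: S.append((n,tow(T,d['at'])))
    for l in LN:
        for k in LL:
            for d in pinpoint(c,k%l)[:1]:
                if d['score']>.5: LN[l].append((k,tow(T,d['at'])))
f=lambda p:np.concatenate([(tr(p,loc[n])-w) for n,w in S])
r=least_squares(f,[.487,-.265,-.19],loss='soft_l1',f_scale=.005)
print('stand',r.x.round(4),np.degrees(r.x[2]).round(2),'rms',np.sqrt(np.mean(r.fun**2)).round(4))
for n in loc: print(n,tr(r.x,loc[n]).round(4))
names=list(LN)
g=lambda p:np.concatenate([(tr([p[1+2*i],p[2+2*i],p[0]],LL[k])-w) for i,l in enumerate(names) for k,w in LN[l]])
q=least_squares(g,[0.03,.526,.204,.526,.353,.537,.054],loss='soft_l1',f_scale=.005)
print('lane yaw',np.degrees(q.x[0]).round(2),names,q.x[1:].round(4),np.sqrt(np.mean(g(q.x)**2)))
import json; json.dump(dict(stand=r.x.tolist(),lyaw=q.x[0],lanes={l:q.x[1+2*i:3+2*i].tolist() for i,l in enumerate(names)}),open('fit.json','w'))
o=obs();M=R.from_euler('xyz',o['tool_rot'],degrees=True).as_matrix();print(M.round(3),o['time_s'])
E
python3 fit.py
cat > ov.py <<'E'
from h import *; import json,sys
def tr(p,q): c,s=np.cos(p[2]),np.sin(p[2]); return np.array([p[0]+c*q[0]-s*q[1],p[1]+s*q[0]+c*q[1],q[2]])
F=json.load(open('fit.json'))
def draw(cam,out,crop,z):
    im=read_camera(cam)[:,:,::-1].copy(); T=w2c(cam);p=camera_params(cam)
    x0,y0,x1,y1=crop; im=cv2.resize(im[y0:y1,x0:x1],None,fx=z,fy=z,interpolation=cv2.INTER_CUBIC)
    def px(w): c=(T@np.r_[w,1]); return (int((p['fx']*c[0]/c[2]+p['cx']-x0+.5)*z),int((p['fy']*c[1]/c[2]+p['cy']-y0+.5)*z))
    D=np.radians(35)
    for y,L in [(.078,.125),(0,.095),(-.078,.065)]:
        for s in (-.018,.018):
            a=tr(F['stand'],(-.077,y+s,.044));b=tr(F['stand'],(-.077+L*np.cos(D),y+s,.044+L*np.sin(D)))
            cv2.line(im,px(a),px(b),(255,0,0),1)
    for l,w in [('short',.0385),('medium',.0535),('long',.0685)]:
        P=[*F['lanes'][l],F['lyaw']]
        z_=lambda x:.002+.045+x*np.tan(np.radians(11))+.022
        for s in (-1,1): cv2.line(im,px(tr(P,(-.1,s*w,z_(-.1)))),px(tr(P,(.1,s*w,z_(.1)))),(255,0,0),1)
        for x in (-.074,.1): cv2.line(im,px(tr(P,(x,-w,z_(x)))),px(tr(P,(x,w,z_(x)))),(0,255,0),1)
    cv2.imwrite(out,im)
if __name__=='__main__':
    draw('top','pics/ovA.png',(140,200,340,330),4); draw('top','pics/ovB.png',(380,230,520,340),5)
E
python3 ov.py
```

```text
stand [ 0.4847 -0.2664 -0.1783] -10.22 rms 0.0025
tube_long [ 0.4227 -0.176   0.044 ]
tube_long_mid [ 0.4731 -0.1851  0.0798]
tube_medium [ 0.4089 -0.2527  0.044 ]
tube_medium_mid [ 0.4472 -0.2596  0.0712]
tube_short [ 0.3951 -0.3295  0.044 ]
tube_short_mid [ 0.4213 -0.3342  0.0626]
stand [ 0.4847 -0.2664  0.    ]
lane yaw 1.89 ['short', 'medium', 'long'] [0.5284 0.2063 0.5267 0.3552 0.5379 0.0532] 0.046597157527844026
[[ 0.     0.387  0.922]
 [ 0.     0.922 -0.387]
 [-1.     0.     0.   ]] 4.6
```

View pics/ovA.png

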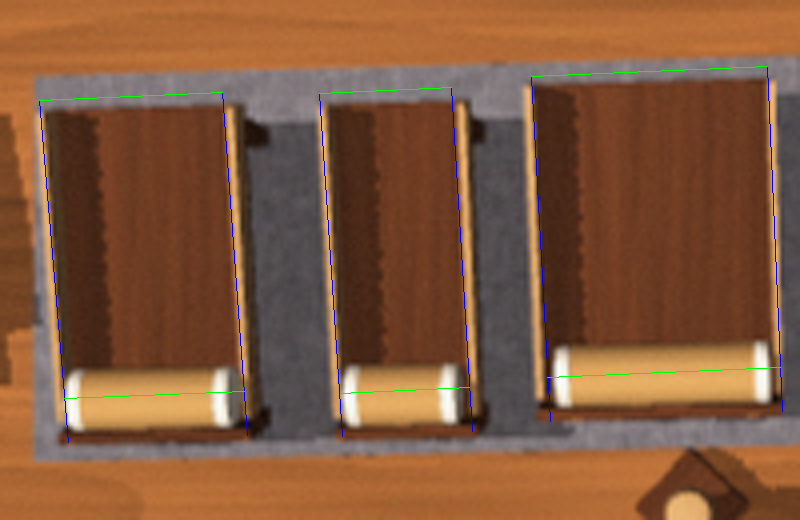

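View pics/ovB.png

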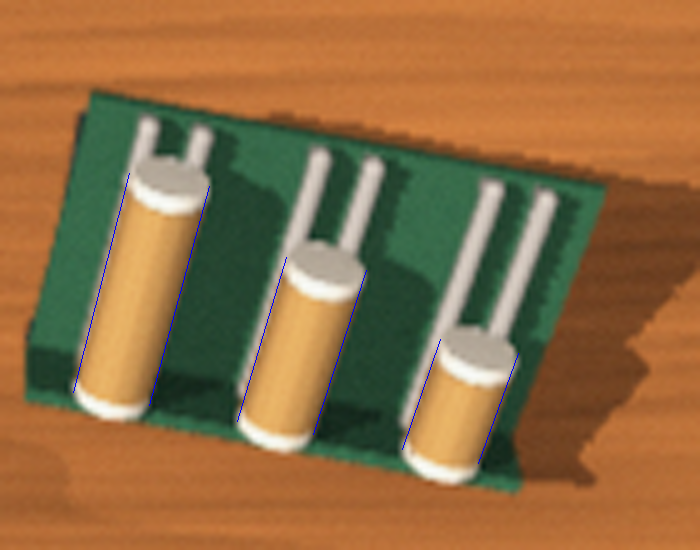

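```bash
python3 -m pendant '{"xyz":[[0.04,-0.04,0],[0.04,-0.04,0],[0.04,-0.04,0.0],[0.04,-0.04,0.01],[0.03,-0.05,0.01],[0.03,-0.05,0],[0,-0.06,0],[0,-0.06,0],[0,-0.06,0],[0,-0.06,0]],"turn":[0.03,0.03,0.03,0.03,0.03,0.03,0.03,0,0,0]}' 0.65 15; python3 -m pendant '{"xyz":[[0,-0.06,0],[0,-0.06,0],[0,-0.06,0],[0,-0.06,0],[0,-0.04,0],[0,0,0]],"turn":[0,0,0,0,0,0]}'
cat > st.py <<'E'
from h import *
import sys
o=obs();M=R.from_euler('xyz',o['tool_rot'],degrees=True).as_matrix()
print(o['tool_pos'].round(4),'jaw',np.degrees(np.arctan2(M[1,1],M[0,1])).round(2),'app',M[:,0].round(3),'q',o['qpos'].round(0),'F',o['force'].round(1),'w',round(o['grip_width'],4),o['time_s'])
E
python3 st.py
```

```text
time_s: 5.95
tool_pos: [0.4742, 0.0878, 0.2107]
tool_rot: [66.3, 89.8, 56.5]
force: [0.5, -0.4, -0.3]
grip_width: 0.0564
time_s: 6.7
tool_pos: [0.472, -0.2074, 0.2132]
tool_rot: [30.4, 89.4, 20.1]
force: [0.8, 0.5, -0.9]
grip_width: 0.0566
[ 0.472  -0.2074  0.2132] jaw 79.7 app [ 0.01   0.004 -1.   ] q [-15.   0.  36. 102.  -0.  78. 101.] F [ 0.8  0.5 -0.9] w 0.0566 6.7
```

```bash
python3 -m pendant '{"xyz":[[0.001,0.022,-0.02],[0,0,-0.04],[0,0,-0.04],[0,0,-0.025]],"turn":[-0.01,0,0,0]}'; python3 st.py; python3 - <<'E'
from h import *
save('wrist','w1');save('scene','s1')
E
```

```text
time_s: 7.2
tool_pos: [0.4762, -0.18, 0.0877]
tool_rot: [30.5, 89.0, 19.9]
force: [0.7, 0.2, 0.7]
grip_width: 0.0566
[ 0.4762 -0.18    0.0877] jaw 79.37 app [ 0.017  0.006 -1.   ] q [-15.   5.  35. 112.  -4.  63. 101.] F [0.7 0.2 0.7] w 0.0566 7.2
```

View pics/w1.png

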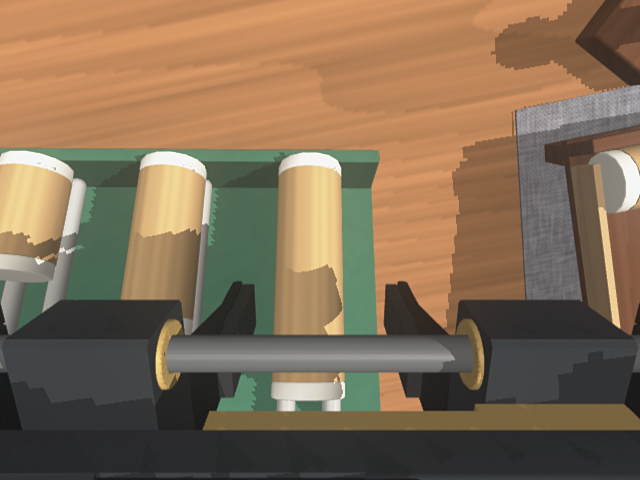

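```bash
python3 -m pendant '{"xyz":[[-0.003,-0.005,-0.01],[0,0,-0.01],[0,0,0]],"turn":[0,0,0]}'; python3 st.py;  python3 -m pendant '{"xyz":[[0,0,0],[0,0,0],[0,0,0],[0,0,0]],"turn":[0,0,0,0]}' 0 15; python3 st.py
```

```text
time_s: 7.68
tool_pos: [0.4734, -0.1843, 0.068]
tool_rot: [31.7, 89.0, 21.1]
force: [-0.5, -0.6, 0.0]
grip_width: 0.057
[ 0.4734 -0.1843  0.068 ] jaw 79.46 app [ 0.017  0.007 -1.   ] q [-14.   7.  35. 113.  -5.  61. 103.] F [-0.5 -0.6  0. ] w 0.057 7.675
time_s: 8.18
tool_pos: [0.4747, -0.1847, 0.0695]
tool_rot: [28.0, 88.8, 17.4]
force: [0.4, -0.4, -0.1]
grip_width: 0.0242
[ 0.4747 -0.1847  0.0695] jaw 79.45 app [ 0.02   0.006 -1.   ] q [-14.   6.  35. 113.  -5.  61. 103.] F [ 0.4 -0.4 -0.1] w 0.0242 8.175
```

```bash
python3 - <<'E'
from h import *
save('wrist','w2')
im=read_camera('scene');cv2.imwrite('pics/s2.png',cv2.resize(im[150:270,80:280,::-1],None,fx=4,fy=4,interpolation=2))
E
```

```text
(no output)
```

View pics/w2.png

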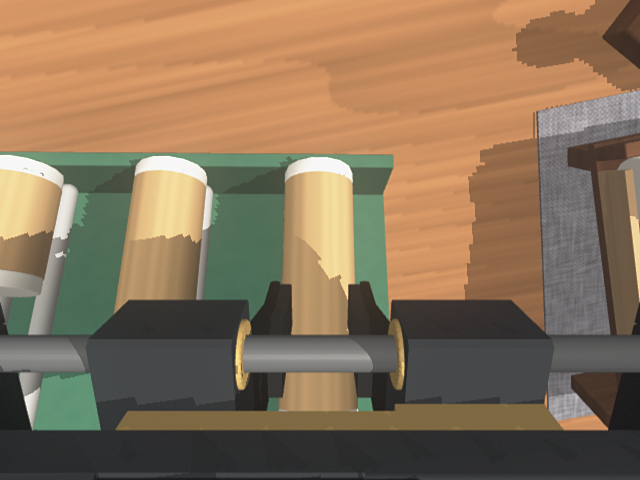

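View pics/s2.png

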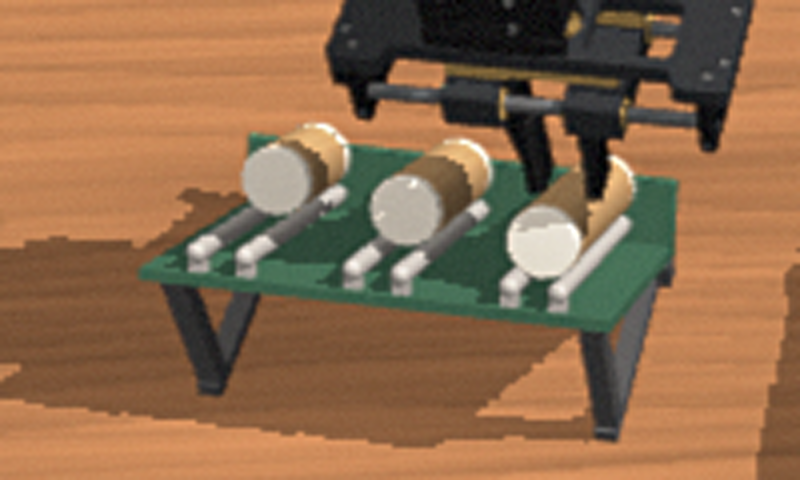

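```bash
python3 st.py; python3 - <<'E'
from h import *
print(np.round(camera_params('wrist')['hand_eye'],3),camera_params('wrist')['fx'])
T=w2c('wrist');read_camera('wrist')
for n in ['tube_long','tube_medium','tube_short','tube_long_mid','tube_medium_mid','tube_short_mid','stand']:
    print(n,[(round(d['score'],2),tow(T,d['at']).round(3).tolist()) for d in pinpoint('wrist',n)[:2]])
p=camera_params('wrist')
for w in [(.4227,-.176,.044),(.4731,-.1851,.0798),tuple(obs()['tool_pos'])]:
    c=T@np.r_[w,1];print(p['fx']*c[0]/c[2]+p['cx'],p['fy']*c[1]/c[2]+p['cy'],c[2])
E
```

```text
[ 0.4745 -0.1849  0.0695] jaw 79.45 app [ 0.019  0.006 -1.   ] q [-14.   6.  35. 113.  -5.  61. 103.] F [-2.5 -0.1  2.5] w 0.0169 8.275
[[-0.001 -0.287  0.958 -0.195]
 [ 1.    -0.     0.001 -0.001]
 [-0.     0.958  0.287 -0.079]
 [ 0.     0.     0.     1.   ]] 406.84812341340347
tube_long [(0.76, [0.43, -0.179, 0.043])]
tube_medium [(0.65, [0.41, -0.252, 0.049])]
tube_short [(0.76, [0.397, -0.329, 0.04]), (0.29, [0.41, -0.252, 0.042])]
tube_long_mid [(0.93, [0.479, -0.185, 0.077])]
tube_medium_mid [(0.74, [0.409, -0.249, 0.045]), (0.73, [0.452, -0.258, 0.072])]
tube_short_mid [(0.9, [0.418, -0.339, 0.065])]
stand [(0.65, [0.486, -0.266, -0.001])]
319.02504370019807 166.63929055324684 0.2173578436355198
320.2742171719039 282.12425772171616 0.1988582829314432
320.36490576097316 273.63612821254566 0.2071010104262832
```

```bash
python3 - <<'E'
from h import *
save('wrist','w3')
im=read_camera('scene');cv2.imwrite('pics/s3.png',cv2.resize(im[150:270,80:280,::-1],None,fx=4,fy=4,interpolation=2))
E
python3 st.py
```

```text
[ 0.4724 -0.1848  0.0709] jaw 79.41 app [ 0.015  0.008 -1.   ] q [-14.   6.  35. 113.  -5.  61. 103.] F [-11.8   1.6  19.1] w 0.0003 8.775
```

View pics/w3.png

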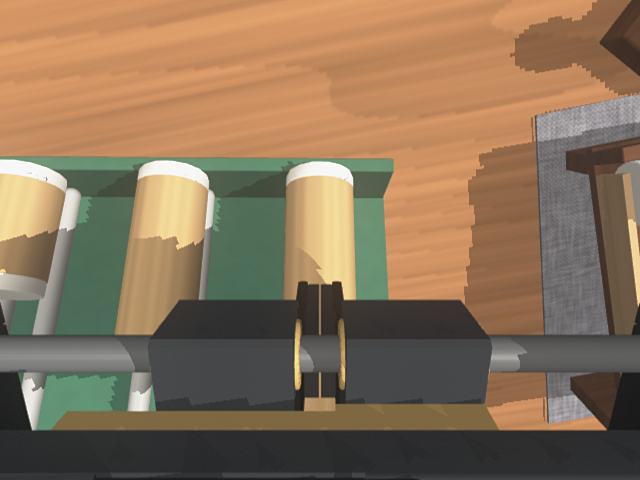

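View pics/s3.png

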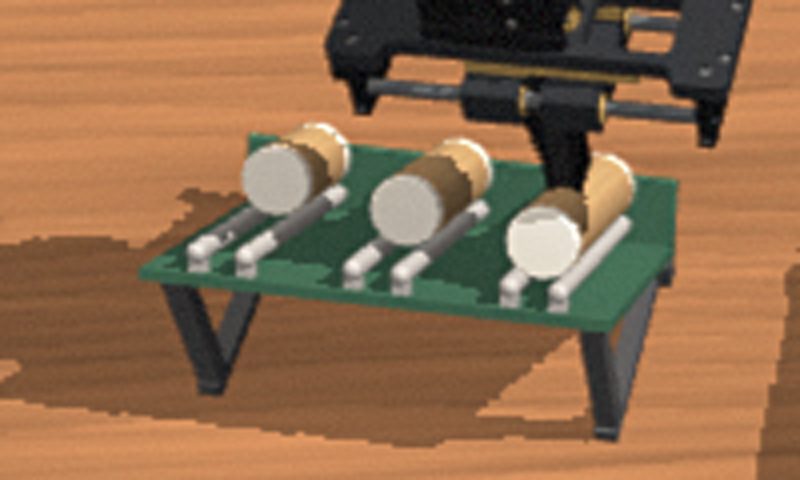

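```bash
python3 - <<'E'
from h import *
for cam in ['scene','top']:
    T=w2c(cam);p=camera_params(cam)
    for z in (.0709,.09,.10):
        c=T@np.r_[.4724,-.1848,z,1];u,v=p['fx']*c[0]/c[2]+p['cx'],p['fy']*c[1]/c[2]+p['cy']
        print(cam,z,u.round(1),v.round(1),'s3',((u-80)*4).round(),((v-150)*4).round())
    print('campos',tow(T,[0,0,0]))
E
```

```text
scene 0.0709 224.1 203.9 s3 576.0 216.0
scene 0.09 223.1 197.7 s3 572.0 191.0
scene 0.1 222.5 194.5 s3 570.0 178.0
campos [ 1.31079839 -0.05044194  1.0332912 ]
top 0.0709 406.8 288.3 s3 1307.0 553.0
top 0.09 408.0 288.4 s3 1312.0 554.0
top 0.1 408.7 288.4 s3 1315.0 554.0
campos [ 0.48305716 -0.01333464  1.2634235 ]
```

```bash
python3 -m pendant '{"xyz":[[0,0,0.02],[0,0,0],[0,0,0],[0,0,0]],"turn":[0,0,0,0]}' 0.65 15; python3 -m pendant '{"xyz":[[0,0,-0.02],[0,0,-0.02],[0,0,-0.005]],"turn":[0,0,0]}'; python3 st.py;  python3 - <<'E'
from h import *
save('wrist','w4')
im=read_camera('scene');cv2.imwrite('pics/s4.png',cv2.resize(im[150:270,80:280,::-1],None,fx=4,fy=4,interpolation=2))
E
```

```text
time_s: 9.28
tool_pos: [0.4716, -0.1844, 0.0903]
tool_rot: [43.2, 89.0, 32.6]
force: [0.8, -0.3, -0.3]
grip_width: 0.0323
time_s: 9.65
tool_pos: [0.4711, -0.184, 0.043]
tool_rot: [46.0, 89.1, 35.4]
force: [0.6, -0.7, 1.4]
grip_width: 0.0554
[ 0.4711 -0.184   0.043 ] jaw 79.41 app [ 0.013  0.009 -1.   ] q [-14.   9.  35. 115.  -7.  58. 104.] F [ 0.6 -0.7  1.4] w 0.0554 9.65
```

View pics/w4.png

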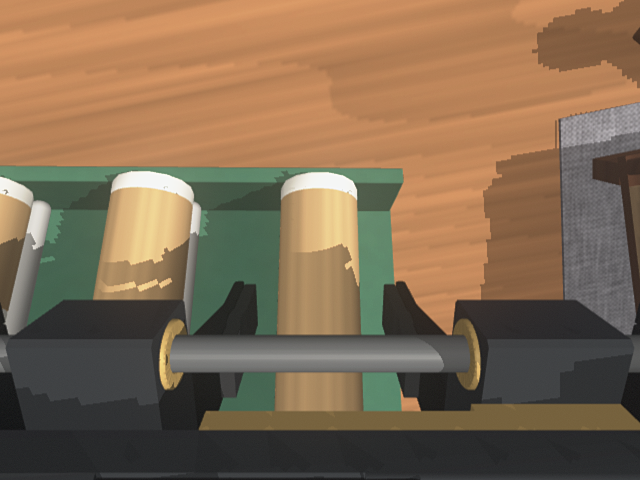

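View pics/s4.png

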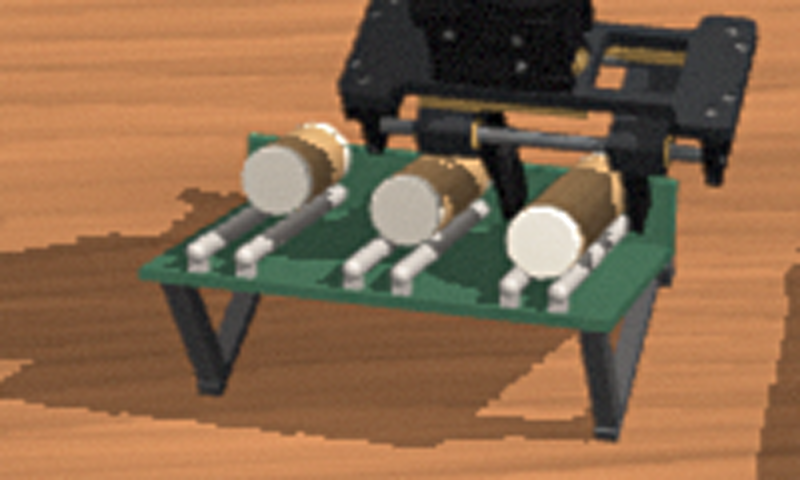

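```bash
python3 -m pendant '{"xyz":[[0,0,-0.003],[0,0,0],[0,0,0],[0,0,0],[0,0,0],[0,0,0]],"turn":[0,0,0,0,0,0]}' 0 15; python3 st.py
```

```text
time_s: 10.5
tool_pos: [0.4731, -0.1846, 0.0424]
tool_rot: [37.0, 88.9, 26.4]
force: [0.0, -0.5, -0.7]
grip_width: 0.0355
[ 0.4731 -0.1846  0.0424] jaw 79.42 app [ 0.017  0.009 -1.   ] q [-14.   9.  35. 115.  -7.  58. 104.] F [ 0.  -0.5 -0.7] w 0.0355 10.5
```

```bash
python3 -m pendant '{"xyz":[[0,0,0.02],[0,0,0.04],[0,0,0.04],[0.03,0.01,0.02],[0.03,0.02,0],[0.03,0.02,0],[0.03,0.02,0],[0.03,0.02,0],[0.03,0.02,0],[0.03,0.02,0]],"turn":[0,0,0,-0.18,-0.18,-0.18,-0.18,-0.18,-0.18,-0.18]}'; python3 st.py;  python3 - <<'E'
from h import *
save('scene','s5')
E
```

```text
time_s: 11.75
tool_pos: [0.6861, -0.0527, 0.1665]
tool_rot: [47.6, 88.8, -37.8]
force: [-0.0, -0.2, -0.6]
grip_width: 0.0356
[ 0.6861 -0.0527  0.1665] jaw 4.58 app [ 0.017 -0.013 -1.   ] q [-25.  26.  37.  81. -15.  77.  17.] F [-0.  -0.2 -0.6] w 0.0356 11.75
```

View pics/s5.png

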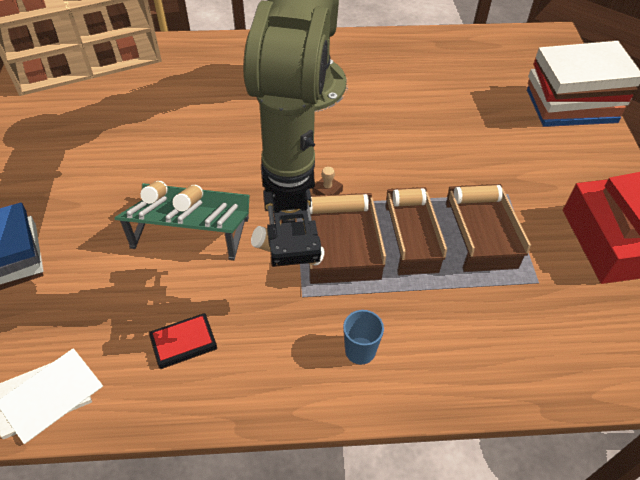

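```bash
python3 -m pendant '{"xyz":[[0.02,0.01,-0.05],[0,0,-0.05],[0,0,-0.04],[0,-0.005,-0.01],[0,-0.008,-0.01],[0,-0.008,-0.008],[0,-0.008,-0.006],[0,-0.006,-0.004]],"turn":[-0.05,0,0,0,0,0,0,0]}' - 6; python3 st.py;  python3 - <<'E'
from h import *
im=save('scene','s6');cv2.imwrite('pics/s6.png',cv2.resize(im[170:320,200:400,::-1],None,fx=4,fy=4,interpolation=2))
E
```

```text
time_s: 12.8
tool_pos: [0.7152, -0.0718, -0.0135]
tool_rot: [63.6, 88.3, -24.4]
force: [0.6, 0.2, 0.7]
grip_width: 0.0356
[ 0.7152 -0.0718 -0.0135] jaw 2.04 app [ 0.027 -0.012 -1.   ] q [-20.  37.  33.  87. -22.  61.  20.] F [0.6 0.2 0.7] w 0.0356 12.8
```

View pics/s6.png

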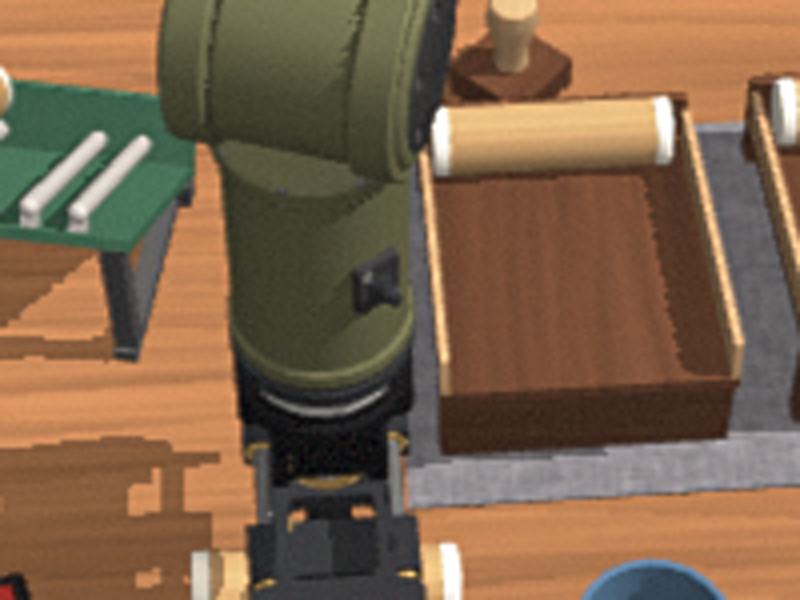

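```bash
python3 -m pendant '{"xyz":[[0,-0.004,-0.004],[0,-0.002,-0.003],[0,0,0]],"turn":[0,0,0]}'; python3 st.py; python3 - <<'E'
from h import *
save('wrist','w7')
im=read_camera('scene');cv2.imwrite('pics/s7.png',cv2.resize(im[250:370,180:380,::-1],None,fx=4,fy=4,interpolation=2))
E
```

```text
time_s: 13.22
tool_pos: [0.7161, -0.0785, -0.019]
tool_rot: [66.6, 88.2, -21.4]
force: [-0.4, 0.3, -0.5]
grip_width: 0.0357
[ 0.7161 -0.0785 -0.019 ] jaw 2.03 app [ 0.029 -0.011 -1.   ] q [-20.  38.  33.  87. -22.  60.  21.] F [-0.4  0.3 -0.5] w 0.0357 13.225
```

View pics/w7.png

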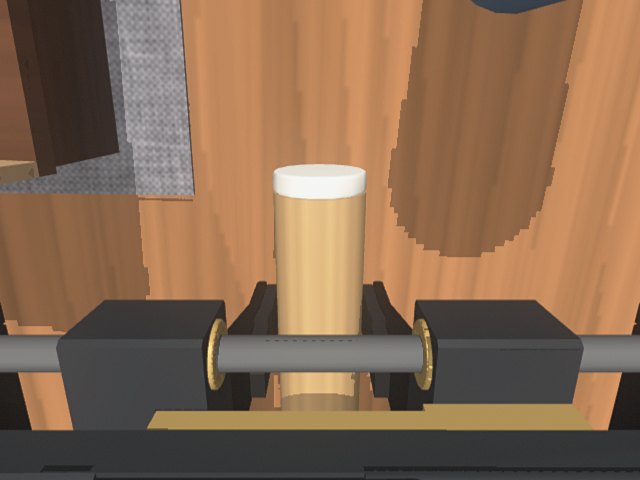

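View pics/s7.png

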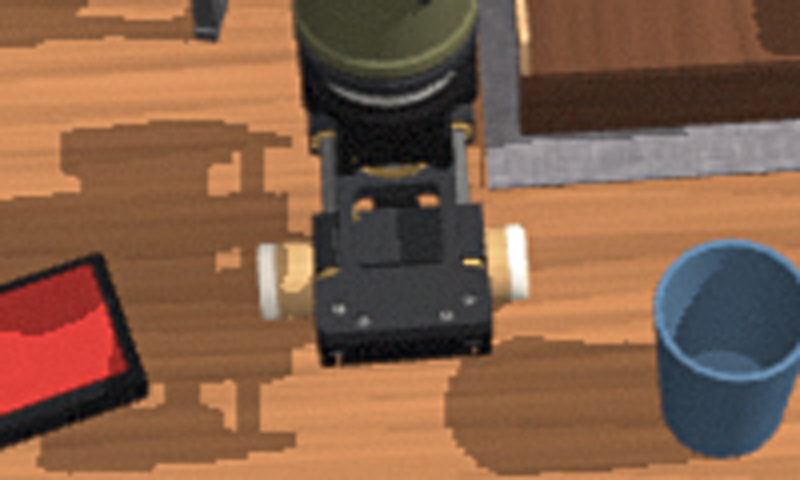

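```bash
cat > held.py <<'E'
from h import *
import sys
n=sys.argv[1]
A=[];B=[]
for i in range(2):
  for cam in ['wrist','top']:
    T=w2c(cam);read_camera(cam);o=obs()
    for nm in ['tube_'+n,f'tube_{n}_mid']:
        for d in pinpoint(cam,nm)[:1]: print(cam,nm,round(d['score'],2),(tow(T,d['at'])-o['tool_pos']).round(4))
E
python3 held.py long; python3 st.py
```

```text
wrist tube_long 0.55 [0.0011 0.0602 0.0382]
wrist tube_long_mid 0.65 [0.0032 0.0015 0.0388]
top tube_long_mid 0.38 [0.0677 0.1512 0.0181]
wrist tube_long 0.59 [-0.0011  0.0585  0.0379]
wrist tube_long_mid 0.58 [-0.0041 -0.0052  0.0354]
top tube_long_mid 0.71 [-0.2631  0.2838  0.0738]
[ 0.716  -0.0785 -0.0192] jaw 2.02 app [ 0.029 -0.012 -1.   ] q [-20.  38.  33.  87. -22.  60.  21.] F [ 0.3 -0.3 -0.4] w 0.0356 13.925
```

```bash
python3 -m pendant '{"xyz":[[0,0,0.05],[0,0,0.06],[0,0,0.01],[-0.04,0.033,0],[-0.04,0.033,0],[-0.04,0.033,0],[-0.04,0.033,0],[0,0,0],[0,0,0]],"turn":[0,0,0,0,0,0,0,0,-0.005]}' - 15; python3 st.py; python3 held.py long; python3 - <<'E'
from h import *
save('wrist','w8')
im=read_camera('scene');cv2.imwrite('pics/s8.png',cv2.resize(im[150:300,240:440,::-1],None,fx=4,fy=4,interpolation=2))
E
```

```text
time_s: 15.05
tool_pos: [0.5448, 0.0563, 0.0967]
tool_rot: [49.4, 88.8, -38.9]
force: [-0.5, -0.0, 0.4]
grip_width: 0.0355
[0.5448 0.0563 0.0967] jaw 1.74 app [ 0.017 -0.014 -1.   ] q [-43.  10.  37. 107.  -6.  65.  -2.] F [-0.5 -0.   0.4] w 0.0355 15.05
wrist tube_long 0.6 [-0.0009  0.0599  0.0372]
wrist tube_long_mid 0.92 [ 0.0007 -0.002   0.0368]
top tube_long_mid 0.76 [-0.0072  0.0001  0.0357]
wrist tube_long 0.59 [-0.0017  0.0583  0.0363]
wrist tube_long_mid 0.66 [-0.0034 -0.0044  0.0359]
top tube_long_mid 0.65 [-0.0048 -0.0002  0.0339]
```

View pics/w8.png

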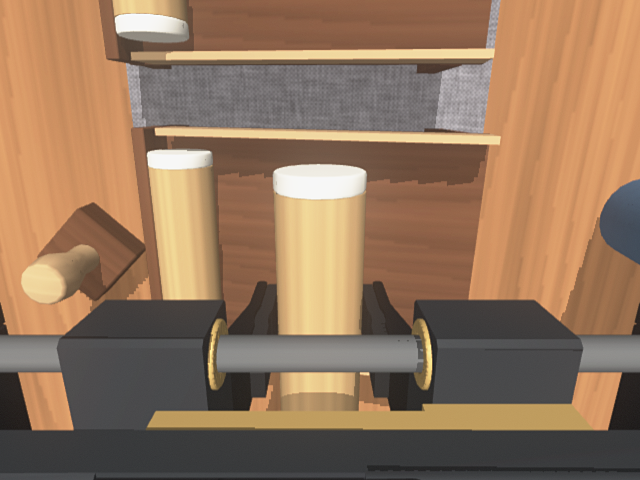

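View pics/s8.png

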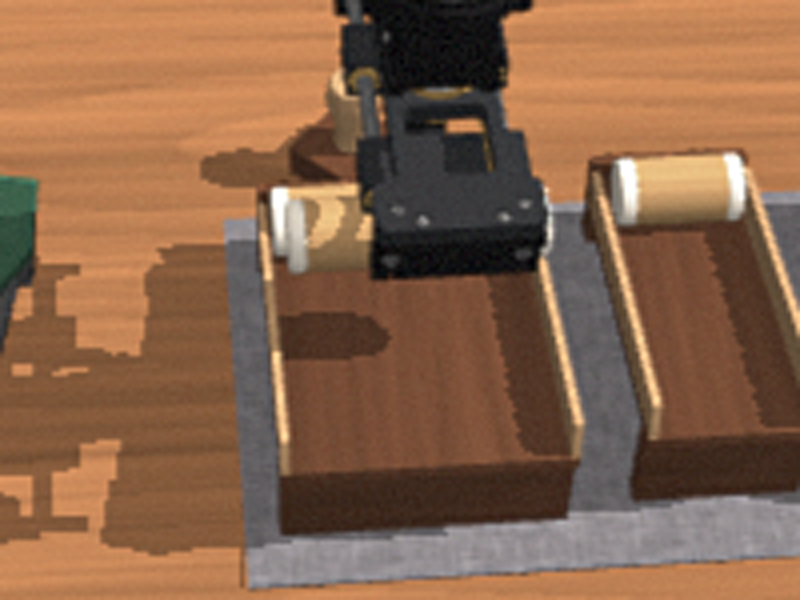

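```bash
python3 -m pendant '{"xyz":[[0.008,0,-0.02],[0,0,-0.03],[0,0,-0.008],[0,0,-0.005],[0,0,0]],"turn":[0,0,0,0,0]}' ; python3 st.py
```

```text
time_s: 16.38
tool_pos: [0.5548, 0.0573, 0.0343]
tool_rot: [58.1, 88.6, -30.1]
force: [-0.4, 0.3, -0.5]
grip_width: 0.0355
[0.5548 0.0573 0.0343] jaw 1.79 app [ 0.02  -0.012 -1.   ] q [-41.  16.  36. 109. -10.  58.   1.] F [-0.4  0.3 -0.5] w 0.0355 16.375
```

```bash
python3 -m pendant '{"xyz":[[0,-0.001,-0.003],[0,0,-0.001]],"turn":[0,0]}' ; python3 st.py;python3 -m pendant '{"xyz":[[0,0,0],[0,0,0],[0,0,0],[0,0,0.01],[0,0,0.02],[0,0,0.03],[0,0,0.04]],"turn":[0,0,0,0,0,0,0]}' 0.62; python3 st.py;python3 - <<'E'
from h import *
save('wrist','w9')
im=read_camera('top');cv2.imwrite('pics/s9.png',cv2.resize(im[190:330,130:360,::-1],None,fx=3.4,fy=3.4,interpolation=2))
E
```

```text
time_s: 16.62
tool_pos: [0.556, 0.0565, 0.0316]
tool_rot: [62.9, 88.5, -25.3]
force: [0.1, -0.8, -0.7]
grip_width: 0.0355
[0.556  0.0565 0.0316] jaw 1.79 app [ 0.023 -0.011 -1.   ] q [-41.  16.  36. 109. -10.  57.   2.] F [ 0.1 -0.8 -0.7] w 0.0355 16.625
time_s: 17.5
tool_pos: [0.5544, 0.056, 0.1342]
tool_rot: [55.7, 88.7, -32.5]
force: [0.4, 0.4, 1.2]
grip_width: 0.0541
[0.5544 0.056  0.1342] jaw 1.76 app [ 0.019 -0.012 -1.   ] q [-43.   9.  38. 103.  -5.  69.  -2.] F [0.4 0.4 1.2] w 0.0541 17.5
```

View pics/w9.png

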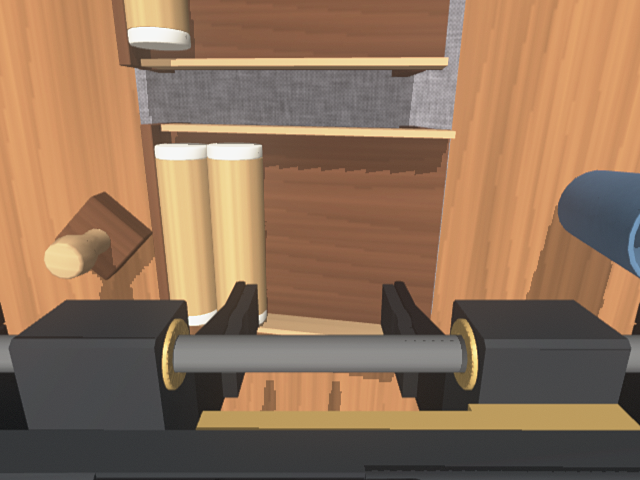

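```bash
python3 -m pendant '{"xyz":[[-0.01,-0.04,0.01],[-0.01,-0.04,0],[-0.015,-0.04,0],[-0.015,-0.04,0],[-0.015,-0.04,0],[-0.015,-0.04,0],[-0.015,-0.04,0],[-0.012,-0.036,0],[0,0,0]],"turn":[0.17,0.17,0.17,0.17,0.17,0.17,0.17,0.165,0]}' 0.65 15; python3 st.py
```

```text
time_s: 18.73
tool_pos: [0.4475, -0.2677, 0.152]
tool_rot: [68.0, 87.9, 59.9]
force: [0.3, 0.5, 0.6]
grip_width: 0.0565
[ 0.4475 -0.2677  0.152 ] jaw 81.86 app [ 0.019  0.032 -0.999] q [-19.   5.  51. 106.  -6.  72. 116.] F [0.3 0.5 0.6] w 0.0565 18.725
```

```bash
python3 -m pendant '{"xyz":[[0,0.008,-0.02],[0,0,-0.04],[0,0,-0.03],[0,0,-0.01]],"turn":[-0.04,0,0,0]}'; python3 st.py; python3 - <<'E'
from h import *
save('wrist','w10')
E
python3 held.py medium
```

```text
time_s: 19.23
tool_pos: [0.45, -0.2565, 0.0508]
tool_rot: [64.3, 87.6, 53.6]
force: [0.5, -0.4, 0.2]
grip_width: 0.0565
[ 0.45   -0.2565  0.0508] jaw 79.34 app [ 0.025  0.033 -0.999] q [-17.  12.  50. 113. -13.  60. 119.] F [ 0.5 -0.4  0.2] w 0.0565 19.225
wrist tube_medium 0.82 [-0.04    0.0063 -0.0087]
wrist tube_medium_mid 0.85 [ 0.0035 -0.002   0.0206]
top tube_medium 0.75 [-0.0479  0.0078 -0.0126]
top tube_medium_mid 0.75 [ 0.0001 -0.0011  0.0165]
wrist tube_medium 0.86 [-0.0421  0.0102 -0.0099]
wrist tube_medium_mid 0.59 [0.0015 0.0012 0.0171]
top tube_medium 0.76 [-0.0453  0.0078 -0.0103]
top tube_medium_mid 0.78 [0.0011 0.0005 0.0191]
```

View pics/w10.png

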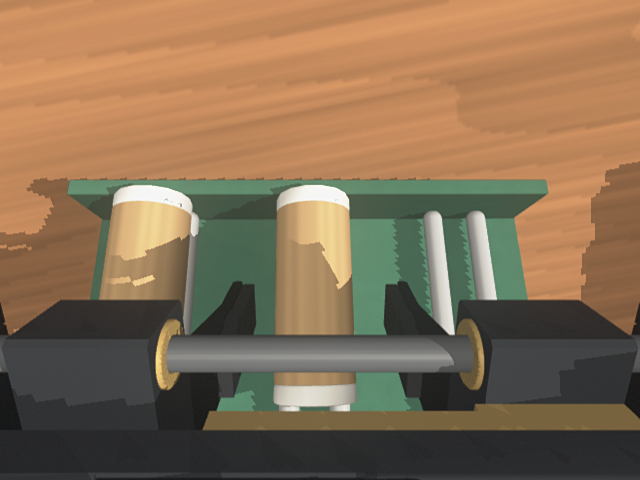

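```bash
python3 -m pendant '{"xyz":[[0,-0.001,-0.01],[0,0,-0.007],[0,0,0]],"turn":[0,0,0]}'; python3 -m pendant '{"xyz":[[0,0,0],[0,0,0],[0,0,0],[0,0,0]],"turn":[0,0,0,0]}' 0 15; python3 st.py
```

```text
time_s: 20.25
tool_pos: [0.4506, -0.259, 0.0341]
tool_rot: [60.8, 87.6, 50.1]
force: [0.0, -0.1, -0.6]
grip_width: 0.0565
time_s: 20.75
tool_pos: [0.4506, -0.2588, 0.0342]
tool_rot: [61.3, 87.6, 50.7]
force: [-0.5, -0.6, -0.6]
grip_width: 0.0356
[ 0.4506 -0.2588  0.0342] jaw 79.34 app [ 0.027  0.033 -0.999] q [-16.  14.  50. 114. -15.  58. 120.] F [-0.5 -0.6 -0.6] w 0.0356 20.75
```

```bash
python3 -m pendant '{"xyz":[[0,0,0.02],[0,0,0.04],[0,0,0.04],[0.035,0.03,0.02],[0.035,0.03,0],[0.035,0.03,0],[0.035,0.03,0],[0.035,0.03,0],[0.035,0.03,0],[0.035,0.03,0]],"turn":[0,0,0,-0.185,-0.185,-0.185,-0.185,-0.185,-0.185,-0.185]}'; python3 st.py
```

```text
time_s: 22.0
tool_pos: [0.7009, -0.0494, 0.1743]
tool_rot: [59.8, 86.7, -26.4]
force: [0.4, -0.2, 0.0]
grip_width: 0.0356
[ 0.7009 -0.0494  0.1743] jaw 3.88 app [ 0.051 -0.025 -0.998] q [-35.  30.  52.  81. -23.  77.  21.] F [ 0.4 -0.2  0. ] w 0.0356 22.0
```

```bash
python3 -m pendant '{"xyz":[[0.0,0,-0.055],[0,0,-0.055],[0,0,-0.045],[0,-0.005,-0.01],[0,-0.008,-0.008],[0,-0.008,-0.006],[0,-0.008,-0.004],[0,-0.004,-0.003],[0,0,0]],"turn":[-0.035,0,0,0,0,0,0,0,0]}' - 6; python3 st.py
```

```text
time_s: 23.12
tool_pos: [0.7118, -0.0782, -0.0026]
tool_rot: [65.5, 85.7, -22.2]
force: [0.4, 0.3, -1.3]
grip_width: 0.0357
[ 0.7118 -0.0782 -0.0026] jaw 2.33 app [ 0.069 -0.028 -0.997] q [-29.  39.  46.  90. -30.  60.  26.] F [ 0.4  0.3 -1.3] w 0.0357 23.125
```

```bash
python3 -m pendant '{"xyz":[[0.0,-0.006,-0.006],[0,-0.006,-0.005],[0,-0.003,-0.004],[0,0,-0.002],[0,0,0]],"turn":[0,0,0,0,0]}' - 6; python3 st.py; python3 - <<'E'
from h import *
save('wrist','w11')
im=read_camera('scene');cv2.imwrite('pics/s11.png',cv2.resize(im[250:370,180:380,::-1],None,fx=4,fy=4,interpolation=2))
E
python3 held.py medium
```

```text
time_s: 23.75
tool_pos: [0.7125, -0.0941, -0.02]
tool_rot: [65.8, 85.7, -21.9]
force: [-0.9, 0.9, 1.8]
grip_width: 0.0358
[ 0.7125 -0.0941 -0.02  ] jaw 2.36 app [ 0.07  -0.028 -0.997] q [-27.  40.  45.  90. -31.  59.  28.] F [-0.9  0.9  1.8] w 0.0358 23.75
wrist tube_medium 0.82 [-0.0047  0.0497  0.0377]
wrist tube_medium_mid 0.57 [0.0017 0.0033 0.038 ]
top tube_medium_mid 0.54 [-0.2618  0.444   0.0747]
wrist tube_medium 0.82 [-0.0068  0.0528  0.0366]
wrist tube_medium_mid 0.68 [0.001  0.003  0.0371]
```

View pics/s11.png

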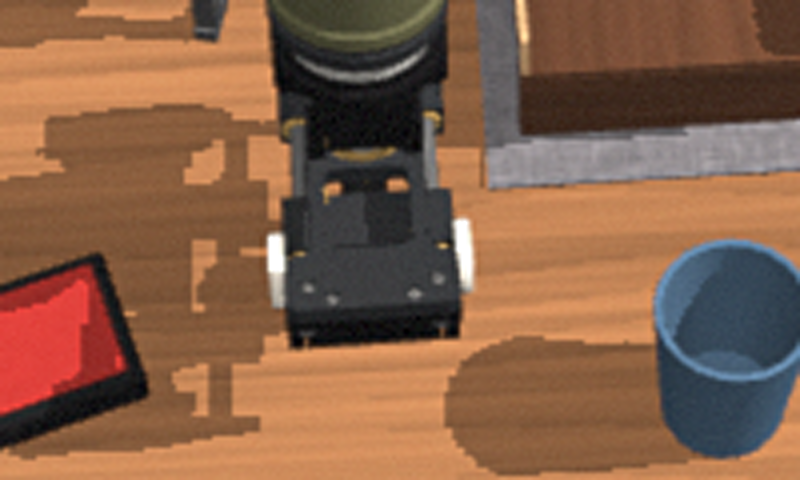

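View pics/w11.png

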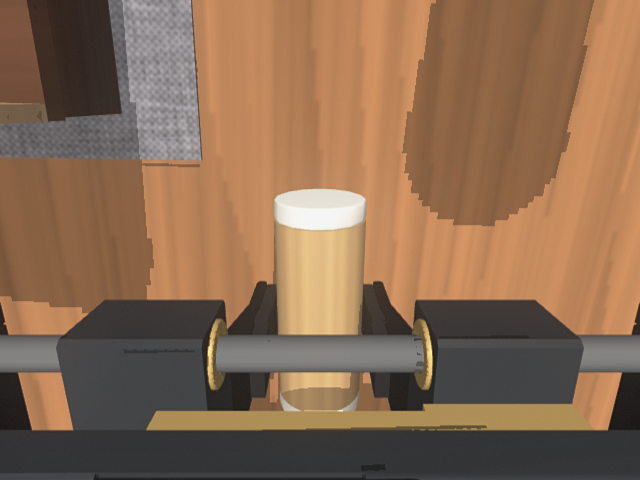

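```bash
python3 -m pendant '{"xyz":[[0,0,0.05],[0,0,0.06],[-0.02,0.03,0.02],[-0.02,0.05,0],[-0.02,0.055,0],[-0.02,0.055,0],[-0.02,0.055,0],[-0.02,0.055,0],[-0.02,0.055,0],[-0.02,0.05,0]],"turn":[0,0,0,0,0,0,0,0,0,0]}' - 15; python3 -m pendant '{"xyz":[[-0.005,0.03,0],[0,0,0]],"turn":[0,0]}'; python3 st.py
```

```text
time_s: 25.7
tool_pos: [0.5436, 0.3174, 0.1111]
tool_rot: [66.1, 85.9, -22.2]
force: [-0.3, 0.2, -0.8]
grip_width: 0.0354
time_s: 25.95
tool_pos: [0.5336, 0.3556, 0.1096]
tool_rot: [66.3, 86.0, -21.4]
force: [0.3, -0.1, -0.9]
grip_width: 0.0358
[0.5336 0.3556 0.1096] jaw 2.38 app [ 0.064 -0.025 -0.998] q [-77.  24.  50.  94. -16.  68. -22.] F [ 0.3 -0.1 -0.9] w 0.0358 25.95
```

```bash
python3 -m pendant '{"xyz":[[0.014,-0.005,-0.02],[0,0,-0.01],[0,0,0]],"turn":[-0.01,0,0]}'; python3 st.py;python3 held.py medium; python3 - <<'E'
from h import *
save('wrist','w12')
E
```

```text
time_s: 26.32
tool_pos: [0.548, 0.3474, 0.0787]
tool_rot: [64.8, 86.1, -23.6]
force: [0.1, -0.1, -0.6]
grip_width: 0.0354
[0.548  0.3474 0.0787] jaw 1.65 app [ 0.063 -0.028 -0.998] q [-74.  27.  49.  95. -18.  65. -20.] F [ 0.1 -0.1 -0.6] w 0.0354 26.325
wrist tube_medium 0.75 [-0.0054  0.0514  0.0387]
wrist tube_medium_mid 0.84 [0.0013 0.0041 0.0374]
top tube_medium 0.18 [-0.0495 -0.294  -0.0212]
top tube_medium_mid 0.77 [-0.0023  0.0012  0.0391]
wrist tube_medium 0.7 [-0.0044  0.0515  0.0378]
wrist tube_medium_mid 0.81 [-0.      0.0003  0.0366]
top tube_medium_mid 0.85 [-0.0038  0.0023  0.0406]
```

View pics/w12.png

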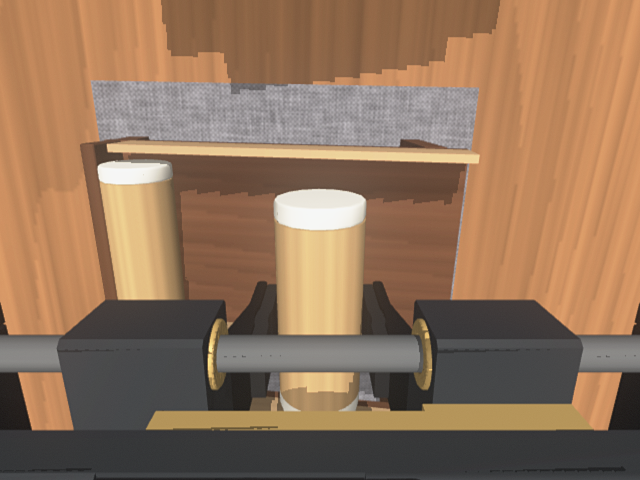

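```bash
python3 -m pendant '{"xyz":[[-0.001,0.004,-0.02],[0,0,-0.015],[0,0,-0.006],[0,0,-0.002],[0,0,0]],"turn":[0,0,0,0,0]}'; python3 st.py
```

```text
time_s: 27.6
tool_pos: [0.5464, 0.3527, 0.0319]
tool_rot: [64.3, 86.1, -24.0]
force: [0.5, 0.4, -0.2]
grip_width: 0.0357
[0.5464 0.3527 0.0319] jaw 1.76 app [ 0.063 -0.028 -0.998] q [-73.  30.  47.  97. -21.  61. -19.] F [ 0.5  0.4 -0.2] w 0.0357 27.6
```

```bash
python3 -m pendant '{"xyz":[[0,0,-0.001],[0,0,0],[0,0,0],[0,0,0.01],[0,0,0.02],[0,0,0.03],[0,0,0.04]],"turn":[0,0,0,0,0,0,0]}' 0.62; python3 st.py;python3 - <<'E'
from h import *
save('wrist','w13')
E
```

```text
time_s: 28.48
tool_pos: [0.5465, 0.3523, 0.1363]
tool_rot: [64.2, 86.0, -24.1]
force: [0.3, 0.3, -0.0]
grip_width: 0.0539
[0.5465 0.3523 0.1363] jaw 1.73 app [ 0.063 -0.028 -0.998] q [-76.  24.  50.  91. -16.  71. -22.] F [ 0.3  0.3 -0. ] w 0.0539 28.475
```

View pics/w13.png

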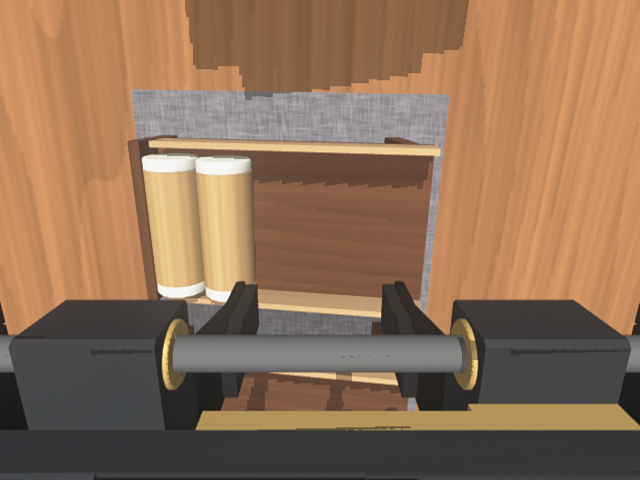

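```bash
python3 -m pendant '{"xyz":[[0,-0.05,0.01],[0,-0.055,0],[0,-0.055,0],[0,-0.055,0],[-0.01,-0.055,0],[-0.01,-0.055,0],[-0.01,-0.055,0],[-0.015,-0.055,0],[-0.015,-0.055,0],[-0.015,-0.055,0]],"turn":[0.14,0.14,0.14,0.14,0.14,0.14,0.14,0.14,0.14,0.1]}' 0.65 15; python3 st.py
```

```text
time_s: 29.78
tool_pos: [0.4806, -0.1974, 0.1704]
tool_rot: [72.2, 84.0, 63.7]
force: [1.2, 0.1, 0.5]
grip_width: 0.0565
[ 0.4806 -0.1974  0.1704] jaw 81.67 app [ 0.046  0.094 -0.994] q [-41.   4.  69. 105. -10.  74. 112.] F [1.2 0.1 0.5] w 0.0565 29.775
```

```bash
cat > km.py <<'E'
import numpy as np
from scipy.optimize import least_squares
from scipy.spatial.transform import Rotation as R
data=[([-66.40016561,18.43923063,-4.01435715,83.17599973,1.29547755,78.53853501,-3.26127465],[.25162911,.598656,.18864984],67.2,[0,0,-1]),
([-15,0,36,102,0,78,101],[.472,-.2074,.2132],79.7,[.01,.004,-1]),
([-14,9,35,115,-7,58,104],[.4731,-.1846,.0424],79.4,[.017,.009,-1]),
([-25,26,37,81,-15,77,17],[.6861,-.0527,.1665],4.6,[.017,-.013,-1]),
([-20,38,33,87,-22,60,21],[.716,-.0785,-.019],2.0,[.029,-.011,-1]),
([-43,10,37,107,-6,65,-2],[.5448,.0563,.0967],1.74,[.017,-.014,-1]),
([-16,14,50,114,-15,58,120],[.4506,-.2588,.0342],79.3,[.027,.033,-.999]),
([-35,30,52,81,-23,77,21],[.7009,-.0494,.1743],3.9,[.051,-.025,-.998]),
([-77,24,50,94,-16,68,-22],[.5336,.3556,.1096],2.4,[.064,-.025,-.998]),
([-41,4,69,105,-10,74,112],[.4806,-.1974,.1704],81.7,[.046,.094,-.994])]
def rz(t):c,s=np.cos(t),np.sin(t);return np.array([[c,-s,0],[s,c,0],[0,0,1]])
def ry(t):c,s=np.cos(t),np.sin(t);return np.array([[c,0,s],[0,1,0],[-s,0,c]])
S5=1;S7=-1
def fk(q,L,sg=(-1,-1,-1)):
    q=np.radians(q);h,a,b,d,ea,j7=L
    M=rz(-q[0])@ry(q[1])@rz(sg[0]*q[2]); p=np.array([0,0,h])+M@np.array([ea,0,a])
    M=M@ry(q[3]); p=p+M@np.array([-ea,0,0]); M=M@rz(sg[1]*q[4]); p=p+M@np.array([0,0,b])
    M=M@ry(q[5])@rz(sg[2]*q[6]+j7); p=p+M@np.array([0,0,d])
    return p,M   # M[:,2]=approach, jaw = M[:,1] up to j7
def res(L,sg):
    r=[]
    for q,p,j,a in data:
        P,M=fk(q,L,sg); r+=list(P-p); r+=list((M[:,2]-a)*.3)
        jaw=M[:,1]; e=np.arctan2(jaw[1],jaw[0])-np.radians(j); r.append(.2*np.sin(e))
    return np.array(r)
def best():
    out=None
    for s in np.ndindex(2,2,2):
        sg=[1-2*k for k in s]
        for j7 in (0,1.5,3):
            f=least_squares(res,[.33,.4,.4,.25,0,j7],args=(sg,))
            if out is None or f.cost<out[0]: out=(f.cost,f.x,sg)
    return out
if __name__=='__main__':
    c,L,sg=best();print(c,L.round(4),sg);print(res(L,sg).reshape(-1,7).round(3))
E
python3 km.py
```

```text
0.0018063238525423118 [ 0.3054  0.4135  0.5324  0.3993  0.0041 -1.5692] [-1, -1, -1]
[[-0.023  0.016  0.006 -0.    -0.001  0.     0.   ]
 [ 0.019  0.019 -0.    -0.003 -0.001  0.    -0.001]
 [ 0.008  0.021 -0.009 -0.005  0.002  0.    -0.   ]
 [-0.001  0.011  0.005  0.    -0.001  0.    -0.   ]
 [-0.015  0.013 -0.    -0.001 -0.001  0.    -0.003]
 [-0.003  0.02  -0.004 -0.004  0.001  0.    -0.   ]
 [ 0.002  0.007 -0.01  -0.003 -0.001 -0.     0.002]
 [-0.005  0.003  0.003  0.    -0.    -0.    -0.   ]
 [-0.    -0.001  0.005  0.002 -0.001  0.     0.001]
 [ 0.01   0.003  0.004 -0.    -0.001 -0.     0.002]]
```

```bash
cat > sim.py <<'E'
from km import *
c,L,sg=best()
def jac(q):
    P,M=fk(q,L,sg);J=np.zeros((6,7))
    for i in range(7):
        d=np.array(q,float);d[i]+=.05;p2,M2=fk(d,L,sg)
        J[:3,i]=(p2-P)/np.radians(.05);J[3:,i]=R.from_matrix(M2@M.T).as_rotvec()/np.radians(.05)
    return J
def run(q,rows,w=1.0,lam=0.02,sub=4):
    q=np.array(q,float)
    for (d,t) in rows:
        for _ in range(sub):
            J=jac(q);W=np.diag([1,1,1,w,w,w]);v=np.r_[d,0,0,t]/sub
            q+=np.degrees(J.T@np.linalg.solve(J@J.T+lam**2*np.eye(6),v))
    return q
if __name__=='__main__':
    rows=[([0,-.05,.01],.14)]+[([0,-.055,0],.14)]*3+[([-.01,-.055,0],.14)]*3+[([-.015,-.055,0],.14)]*2+[([-.015,-.055,0],.1)]
    q=run([-76,24,50,91,-16,71,-22],rows);print(q.round(0),fk(q,L,sg)[0].round(3),fk(q,L,sg)[1][:,2].round(3))
    rows=[([0,0,.02],0),([0,0,.04],0),([0,0,.04],0),([.035,.03,.02],-.185)]+[([.035,.03,0],-.185)]*6
    q=run([-16,14,50,114,-15,58,120],rows);print(q.round(0),'exp -35 30 52 81 -23 77 21')
    rows=[([-.01,-.04,.01],.17),([-.01,-.04,0],.17)]+[([-.015,-.04,0],.17)]*5+[([-.012,-.036,0],.165)]
    q=run([-43,9,38,103,-5,69,-2],rows);print(q.round(0),'exp -19 5 51 106 -6 72 116')
E
python3 sim.py
```

```text
[-60. -15.  77. 112.  12.  71.  94.] [ 0.458 -0.181  0.145] [ 0.034  0.061 -0.998]
[-32.  31.  48.  83. -23.  75.  22.] exp -35 30 52 81 -23 77 21
[-25.  -0.  55. 110.  -1.  70. 109.] exp -19 5 51 106 -6 72 116
```

```bash
python3 st.py; cat > t.py <<'E'
from sim import *
q0=[-41,4,69,105,-10,74,112]
def seg(d,t,n): return [(np.array(d)/n,t/n)]*n
def show(n,q): print(n,q.round(0),fk(q,L,sg)[0].round(2))
a=run(q0,seg([-.06,-.137,0],0,6));show('direct',a)
for dx in (.1,.2,.25):
    q=run(q0,seg([dx,0,.0],0,8));show('out',q);q=run(q,seg([0,-.137,0],0,6));q=run(q,seg([-dx-.06,0,0],0,8));show(' box',q)
for t in (-1.36,):
    q=run(q0,seg([0,0,0],t,8));show('turn-',q);q=run(q,seg([0,-.137,0],0,6));show(' then right',q);q=run(q,seg([-.06,0,0],-t,8));show(' turn back',q)
    q=run(q0,seg([.2,0,0],0,8));q=run(q,seg([0,0,0],t,8));show('out turn',q);q=run(q,seg([-.2,0,0],0,8));show('in',q);q=run(q,seg([0,0,0],-t,8));show('back',q)
    q=run(q0,seg([0,0,0],t,8));q=run(q,seg([.2,0,0],0,8));q=run(q,seg([0,0,0],-t,8));q=run(q,seg([-.2,0,0],0,8));show('rev',q)
    q=run(q0,seg([0,0,.2],0,8));show('up',q);
    q=run(q,seg([0,0,0],t,8));show('up turn',q);q=run(q,seg([0,0,-.2],0,8));q=run(q,seg([0,0,0],-t,8));show('back',q)
E
python3 t.py
```

```text
[ 0.4806 -0.1974  0.1704] jaw 81.67 app [ 0.046  0.094 -0.994] q [-41.   4.  69. 105. -10.  74. 112.] F [1.2 0.1 0.5] w 0.0565 29.775
direct [-23.  13.  72. 102. -18.  77. 134.] [ 0.43 -0.33  0.17]
out [-28.  24.  61.  92. -27.  79. 119.] [ 0.59 -0.19  0.17]
 box [-22.  13.  70. 102. -18.  77. 134.] [ 0.43 -0.33  0.17]
out [-18.  37.  55.  76. -36.  84. 117.] [ 0.69 -0.19  0.17]
 box [-21.  13.  69. 102. -19.  77. 134.] [ 0.43 -0.33  0.17]
out [-13.  43.  53.  66. -39.  86. 116.] [ 0.74 -0.19  0.17]
 box [-21.  14.  69. 102. -19.  77. 135.] [ 0.43 -0.32  0.16]
turn- [-39.  -7.  59. 110.   6.  68.  21.] [ 0.49 -0.2   0.17]
 then right [-26.  12.  67. 101. -15.  69.  48.] [ 0.49 -0.33  0.17]
 turn back [-12.  10.  58. 101. -15.  77. 131.] [ 0.43 -0.33  0.18]
out turn [-33.  41.  72.  83. -42.  79.  42.] [ 0.69 -0.19  0.17]
in [-69.  27. 105. 111. -31.  73.  49.] [ 0.49 -0.19  0.17]
back [-54.   5.  83. 106. -12.  74. 114.] [ 0.49 -0.19  0.17]
rev [-15.   3.  42. 105.  -9.  73. 111.] [ 0.49 -0.19  0.17]
up [-43.  -3.  67.  86.  -3.  95. 105.] [ 0.49 -0.2   0.37]
up turn [-35. -10.  50.  91.   8.  90.  19.] [ 0.49 -0.2   0.37]
back [-36.   2.  64. 105.  -9.  74. 111.] [ 0.49 -0.19  0.18]
```

```bash
python3 -m pendant '{"xyz":[[0,0,0],[0,0,0],[0,0,0],[0,0,0],[0,0,0],[0,0,0],[0,0,0],[0,0,0]],"turn":[-0.17,-0.17,-0.17,-0.17,-0.17,-0.17,-0.17,-0.17]}'; python3 st.py; cat >> t.py <<'E'
print('----')
import sys
E
python3 - <<'E'
import sys;sys.path.insert(0,'.')
from sim import *
from h import obs
q0=obs()['qpos'];print(q0.round(0))
def seg(d,t,n): return [(np.array(d)/n,t/n)]*n
q=run(q0,seg([.2,-.137,0],0,6));print(q.round(0));q=run(q,seg([0,0,0],1.36,8));print(q.round(0));q=run(q,seg([-.26,0,0],0,6));print(q.round(0))
q=run(q0,seg([.2,0,0],0,6));print(q.round(0));q=run(q,seg([0,0,0],1.36,8));print(q.round(0));q=run(q,seg([-.26,-.137,0],0,6));print(q.round(0))
E
```

```text
time_s: 30.78
tool_pos: [0.4784, -0.2139, 0.1795]
tool_rot: [72.9, 83.4, -17.3]
force: [0.4, -0.4, -0.0]
grip_width: 0.0563
[ 0.4784 -0.2139  0.1795] jaw -0.03 app [ 0.111 -0.034 -0.993] q [-38.  -7.  56. 109.   6.  68.  16.] F [ 0.4 -0.4 -0. ] w 0.0563 30.775
[-38.  -7.  56. 109.   6.  68.  16.]
[ -7.  37.  51.  72. -31.  77.  42.]
[  8.  39.  36.  62. -29.  86. 118.]
[  1.   8.  44. 101. -13.  76. 126.]
[-22.  30.  51.  81. -25.  74.  30.]
[ -6.  31.  36.  74. -25.  81. 108.]
[ -1.   7.  46. 101. -12.  77. 125.]
```

Model predicts well; follow the out-turn-in route.

```bash
python3 -m pendant '{"xyz":[[0.04,-0.02,0],[0.04,-0.02,0],[0.04,-0.02,0],[0.04,-0.02,0],[0.03,-0.02,0],[0,0,0],[0,0,0],[0,0,0],[0,0,0],[0,0,0]],"turn":[0,0,0,0,0,0.17,0.17,0.17,0.17,0.17]}';python3 -m pendant '{"xyz":[[0,0,0],[0,0,0],[0,0,0],[-0.04,0,0],[-0.05,0,0],[-0.05,0,0],[-0.05,0,0],[-0.04,0,0]],"turn":[0.17,0.17,0.17,0.03,0,0,0,0]}'; python3 st.py
```

```text
time_s: 32.02
tool_pos: [0.6792, -0.3167, 0.194]
tool_rot: [75.6, 82.5, 36.0]
force: [-0.3, 0.1, -0.1]
grip_width: 0.0564
time_s: 33.02
tool_pos: [0.4462, -0.3205, 0.2046]
tool_rot: [69.2, 82.7, 61.9]
force: [-0.4, -0.8, 1.1]
grip_width: 0.057
[ 0.4462 -0.3205  0.2046] jaw 82.85 app [ 0.06   0.112 -0.992] q [ -2.   8.  44.  97. -13.  80. 127.] F [-0.4 -0.8  1.1] w 0.057 33.025
```

```bash
python3 -m pendant '{"xyz":[[-0.023,-0.01,-0.03],[0,0,-0.04],[0,0,-0.04],[0,0,-0.035],[0,0,0]],"turn":[-0.06,0,0,0,0]}'; python3 st.py; python3 - <<'E'
from h import *
save('wrist','w14')
E
python3 held.py short
```

```text
time_s: 33.65
tool_pos: [0.4209, -0.3359, 0.0657]
tool_rot: [62.4, 82.4, 51.2]
force: [0.4, -0.3, 0.5]
grip_width: 0.0567
[ 0.4209 -0.3359  0.0657] jaw 78.97 app [ 0.083  0.103 -0.991] q [  2.  14.  44. 109. -19.  64. 133.] F [ 0.4 -0.3  0.5] w 0.0567 33.65
wrist tube_short 0.63 [-0.0259  0.0068 -0.0239]
wrist tube_short_mid 0.71 [-0.0017  0.0034 -0.0066]
top tube_short_mid 0.68 [ 0.0993  0.543  -0.0692]
wrist tube_short 0.72 [-0.0296  0.0073 -0.0226]
wrist tube_short_mid 0.72 [-0.0055 -0.0005 -0.0047]
top tube_short 0.55 [ 0.0602  0.0724 -0.0623]
```

View pics/w14.png

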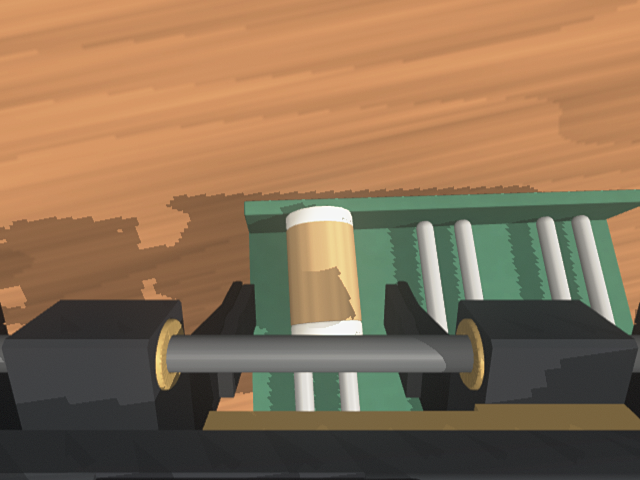

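```bash
python3 -m pendant '{"xyz":[[0.0,0.005,-0.02],[0,0,-0.015],[0,0,-0.006],[0,0,0]],"turn":[0,0,0,0]}'; python3 st.py; python3 - <<'E'
from h import *
save('wrist','w15')
E
```

```text
time_s: 34.8
tool_pos: [0.4228, -0.3322, 0.0247]
tool_rot: [60.5, 82.4, 49.3]
force: [-0.2, -0.3, -0.0]
grip_width: 0.0566
[ 0.4228 -0.3322  0.0247] jaw 79.03 app [ 0.086  0.1   -0.991] q [  3.  17.  43. 111. -22.  59. 136.] F [-0.2 -0.3 -0. ] w 0.0566 34.8
```

View pics/w15.png

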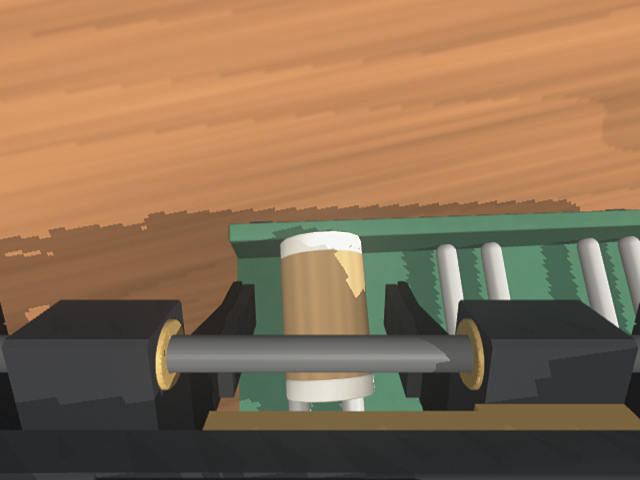

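```bash
python3 -m pendant '{"xyz":[[0,0,0],[0,0,0],[0,0,0],[0,0,0]],"turn":[0,0,0,0]}' 0 15; python3 st.py; python3 -m pendant '{"xyz":[[0,0,0.02],[0,0,0.04],[0,0,0.04],[0.035,0.03,0.02],[0.035,0.035,0],[0.035,0.035,0],[0.035,0.035,0],[0.035,0.035,0],[0.035,0.035,0],[0.03,0.035,0]],"turn":[0,0,0,-0.185,-0.185,-0.185,-0.185,-0.185,-0.185,-0.185]}'; python3 st.py
```

```text
time_s: 35.35
tool_pos: [0.4242, -0.33, 0.0264]
tool_rot: [60.9, 82.1, 49.8]
force: [-1.3, -0.9, -0.5]
grip_width: 0.036
[ 0.4242 -0.33    0.0264] jaw 79.15 app [ 0.088  0.104 -0.991] q [  3.  16.  43. 111. -22.  59. 136.] F [-1.3 -0.9 -0.5] w 0.036 35.35
time_s: 36.6
tool_pos: [0.6603, -0.1055, 0.1647]
tool_rot: [58.0, 81.4, -25.9]
force: [-0.1, -0.1, -1.3]
grip_width: 0.0362
[ 0.6603 -0.1055  0.1647] jaw 6.36 app [ 0.135 -0.066 -0.989] q [-28.  17.  40.  93.  -9.  66.  19.] F [-0.1 -0.1 -1.3] w 0.0362 36.6
```

```bash
python3 -m pendant '{"xyz":[[0.04,0.035,-0.03],[0,0.02,-0.05],[0,0,-0.05],[0,0,-0.03],[0,-0.005,-0.008],[0,-0.006,-0.004],[0,-0.006,-0.004],[0,0,0]],"turn":[-0.08,0,0,0,0,0,0,0]}' - 6; python3 st.py; python3 - <<'E'
from h import *
im=read_camera('scene');cv2.imwrite('pics/s16.png',cv2.resize(im[250:370,180:380,::-1],None,fx=4,fy=4,interpolation=2))
save('wrist','w16')
E
```

```text
time_s: 37.6
tool_pos: [0.7121, -0.0611, -0.0023]
tool_rot: [61.1, 80.3, -27.2]
force: [0.7, 0.2, -1.3]
grip_width: 0.0362
[ 0.7121 -0.0611 -0.0023] jaw 1.97 app [ 0.15  -0.077 -0.986] q [-27.  31.  35.  95. -18.  50.  15.] F [ 0.7  0.2 -1.3] w 0.0362 37.6
```

View pics/w16.png

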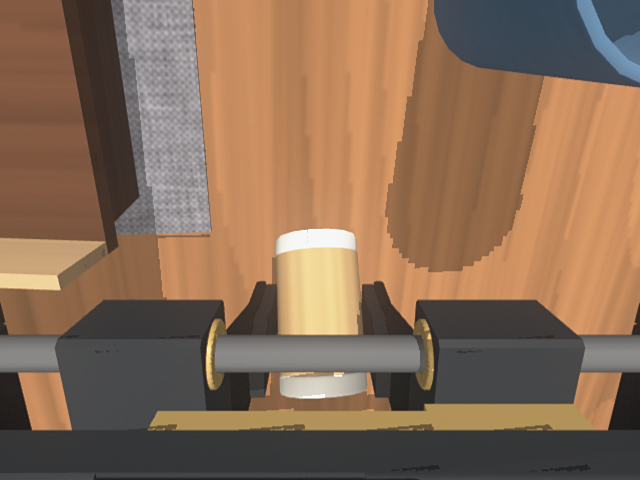

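```bash
python3 -m pendant '{"xyz":[[0,-0.008,-0.004],[0,-0.008,-0.004],[0,-0.008,-0.003],[0,-0.006,-0.003],[0,0,0]],"turn":[0,0,0,0,0]}' - 6; python3 st.py; python3 - <<'E'
from h import *
im=read_camera('scene');cv2.imwrite('pics/s17.png',cv2.resize(im[250:370,180:380,::-1],None,fx=4,fy=4,interpolation=2))
save('wrist','w17')
E
python3 held.py short
```

```text
time_s: 38.33
tool_pos: [0.7132, -0.0919, -0.0161]
tool_rot: [61.8, 80.2, -26.6]
force: [-1.2, -0.4, 0.3]
grip_width: 0.0359
[ 0.7132 -0.0919 -0.0161] jaw 2.03 app [ 0.152 -0.076 -0.985] q [-23.  33.  35.  95. -19.  49.  19.] F [-1.2 -0.4  0.3] w 0.0359 38.325
wrist tube_short 0.84 [-0.0068  0.0332  0.0344]
wrist tube_short_mid 0.57 [-0.0094 -0.0021  0.0355]
top tube_short 0.61 [-0.2296 -0.1757  0.0204]
wrist tube_short 0.75 [-0.0028  0.0367  0.0313]
wrist tube_short_mid 0.88 [-0.0055 -0.0014  0.0364]
```

View pics/w17.png

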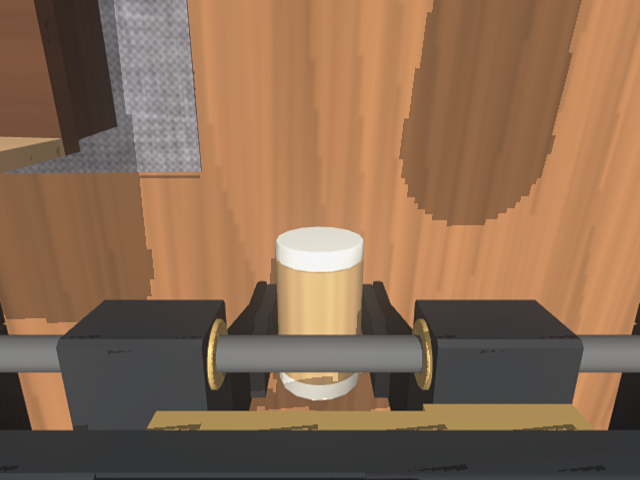

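View pics/s17.png

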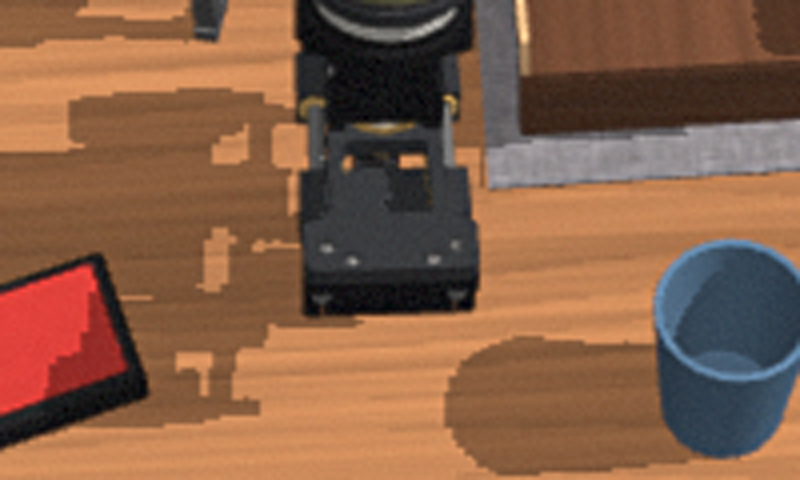

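```bash
python3 -m pendant '{"xyz":[[0,0,0.05],[0,0,0.06],[-0.02,0.03,0.02],[-0.025,0.05,0],[-0.025,0.05,0],[-0.025,0.05,0],[-0.025,0.05,0],[-0.025,0.05,0],[0,0.005,0],[0,0,0]],"turn":[0,0,0,0,0,0,0,0,0,0]}' - 15; python3 st.py
```

```text
time_s: 40.28
tool_pos: [0.5623, 0.2006, 0.1196]
tool_rot: [63.4, 80.1, -25.1]
force: [-0.5, 0.0, -2.0]
grip_width: 0.0356
[0.5623 0.2006 0.1196] jaw 1.89 app [ 0.156 -0.073 -0.985] q [-59.  10.  35. 104.   2.  61. -24.] F [-0.5  0.  -2. ] w 0.0356 40.275
```

```bash
python3 -m pendant '{"xyz":[[-0.008,0.004,-0.02],[0,0,-0.02],[0,0,0]],"turn":[-0.005,0,0]}'; python3 st.py;python3 held.py short; python3 - <<'E'
from h import *
save('wrist','w18')
im=read_camera('top');cv2.imwrite('pics/s18.png',cv2.resize(im[190:330,130:360,::-1],None,fx=3.4,fy=3.4,interpolation=2))
T=w2c('wrist');read_camera('wrist')
for n in ['lane_short','lane_short_next','sample_short']:
    print(n,[(round(d['score'],2),tow(T,d['at']).round(3)) for d in pinpoint('wrist',n)[:1]])
E
```

```text
time_s: 40.65
tool_pos: [0.5567, 0.1993, 0.0795]
tool_rot: [63.5, 80.0, -25.7]
force: [-0.3, -0.6, -1.0]
grip_width: 0.0356
[0.5567 0.1993 0.0795] jaw 1.15 app [ 0.157 -0.075 -0.985] q [-59.  12.  35. 107.   1.  56. -25.] F [-0.3 -0.6 -1. ] w 0.0356 40.65
wrist tube_short 0.73 [-0.008   0.0335  0.0323]
wrist tube_short_mid 0.58 [-0.0092 -0.0008  0.0371]
top tube_short_mid 0.47 [-0.0061 -0.0022  0.0309]
wrist tube_short 0.82 [-0.0066  0.0339  0.0331]
wrist tube_short_mid 0.75 [-0.0114 -0.0023  0.0369]
top tube_short 0.74 [-0.0073 -0.0009  0.0319]
lane_short [(0.81, array([0.526, 0.205, 0.   ]))]
lane_short_next [(0.64, array([0.486, 0.201, 0.054]))]
sample_short [(0.96, array([0.453, 0.204, 0.049]))]
```

View pics/w18.png

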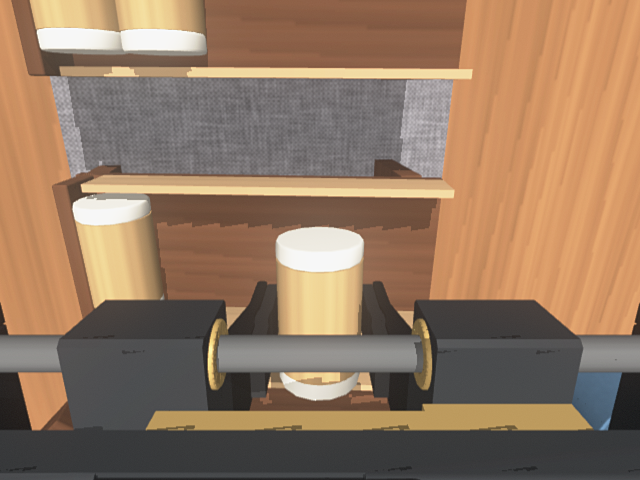

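View pics/s18.png

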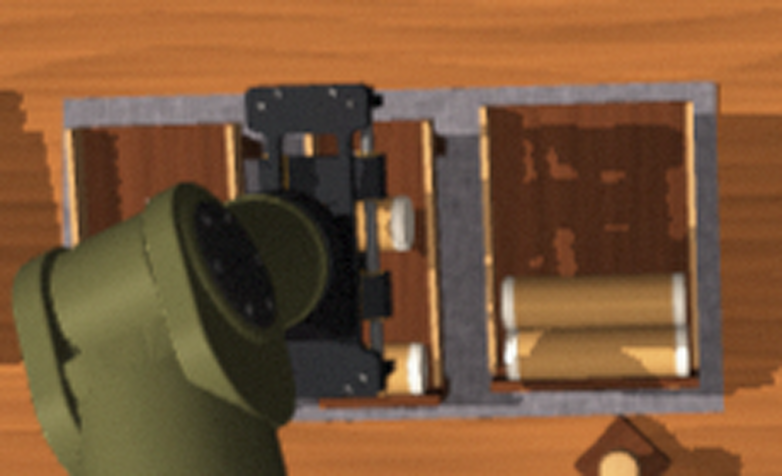

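```bash
python3 -m pendant '{"xyz":[[0,0.005,-0.01],[0,0.0,-0.02],[0,0,-0.01],[0,0,-0.005],[0,0,0]],"turn":[0.005,0,0,0,0]}'; python3 st.py; python3 - <<'E'
from h import *
save('wrist','w19')
E
python3 held.py short
```

```text
time_s: 42.18
tool_pos: [0.5573, 0.2079, 0.0337]
tool_rot: [64.4, 79.9, -24.3]
force: [-0.1, -0.2, -0.9]
grip_width: 0.0353
[0.5573 0.2079 0.0337] jaw 1.67 app [ 0.16  -0.072 -0.985] q [-58.  16.  34. 109.  -1.  51. -24.] F [-0.1 -0.2 -0.9] w 0.0353 42.175
wrist tube_short 0.78 [-0.0085  0.031   0.0362]
wrist tube_short_mid 0.73 [-0.0098 -0.0006  0.0349]
top tube_short_mid 0.44 [-0.0082 -0.0013  0.0315]
wrist tube_short 0.91 [-0.0041  0.0339  0.0362]
wrist tube_short_mid 0.68 [-0.0068 -0.0007  0.0365]
top tube_short_mid 0.72 [-0.0062 -0.0053  0.0325]
```

View pics/w19.png

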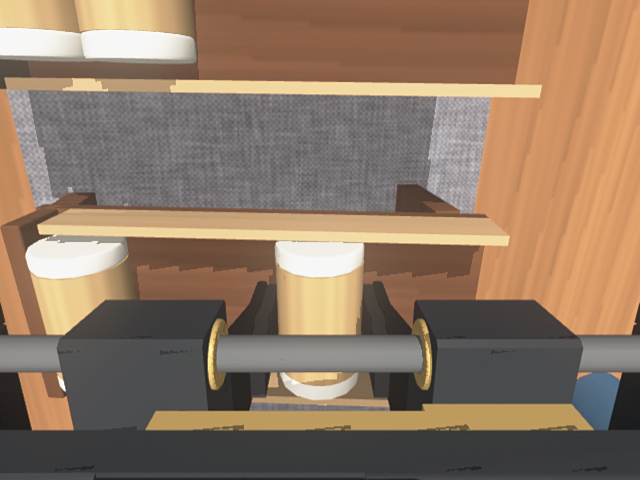

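```bash
python3 -m pendant '{"xyz":[[0,-0.003,-0.001],[0,0,0]],"turn":[0,0]}'; python3 st.py; python3 -m pendant '{"xyz":[[0,0,0],[0,0,0],[0,0,0],[0,0,0.01],[0,0,0.02],[0,0,0.03],[0,0,0.04]],"turn":[0,0,0,0,0,0,0]}' 0.62; python3 st.py;python3 - <<'E'
from h import *
save('wrist','w20')
E
```

```text
time_s: 43.08
tool_pos: [0.5577, 0.2067, 0.0337]
tool_rot: [65.5, 79.9, -23.2]
force: [0.1, -1.1, -0.7]
grip_width: 0.0356
[0.5577 0.2067 0.0337] jaw 1.72 app [ 0.161 -0.069 -0.984] q [-58.  15.  34. 110.  -1.  51. -24.] F [ 0.1 -1.1 -0.7] w 0.0356 43.075
time_s: 43.95
tool_pos: [0.5556, 0.2036, 0.1345]
tool_rot: [63.1, 80.0, -25.6]
force: [0.1, 0.5, -0.7]
grip_width: 0.0539
[0.5556 0.2036 0.1345] jaw 1.67 app [ 0.156 -0.075 -0.985] q [-60.   9.  35. 104.   3.  63. -26.] F [ 0.1  0.5 -0.7] w 0.0539 43.95
```

View pics/w20.png

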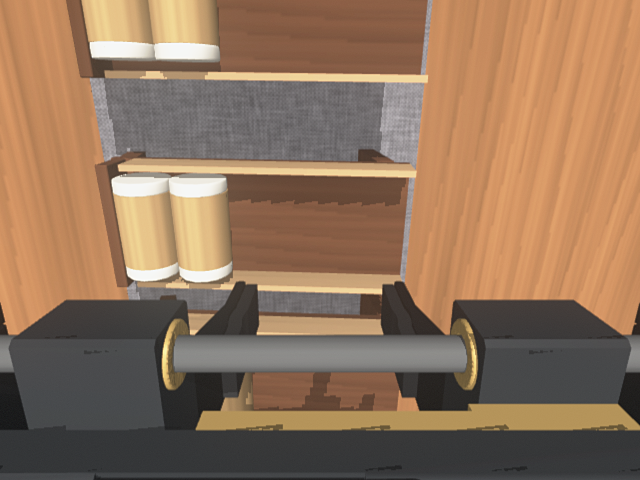

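Back off clear and do a final check.

```bash
python3 -m pendant '{"xyz":[[0.03,0,0.05],[0.04,-0.01,0.04],[0.04,-0.03,0],[0.04,-0.04,0],[0.0,0,0],[0,0,0]],"turn":[0,0,0,0,0,0]}'; python3 - <<'E'
from h import *
for c in ['top','scene']:
    im=read_camera(c)
    b=(130,140,530,340) if c=='top' else (80,130,560,380)
    cv2.imwrite(f'pics/f_{c}.png',cv2.resize(im[b[1]:b[3],b[0]:b[2],::-1],None,fx=1.6 if c=='scene' else 2,fy=1.6 if c=='scene' else 2,interpolation=2))
    T=w2c(c)
    for n in ['tube_short_mid','tube_medium_mid','tube_long_mid','lane_short_next','lane_medium_next','lane_long_next','stamp','pencup','inkpad']:
        print(c,n,[(round(d['score'],2),tow(T,d['at']).round(3).tolist()) for d in pinpoint(c,n)[:2]])
E
python3 st.py
```

```text
time_s: 44.75
tool_pos: [0.711, 0.1239, 0.2353]
tool_rot: [67.2, 79.5, -21.3]
force: [0.5, 0.9, 0.2]
grip_width: 0.0542
top tube_short_mid [(0.52, [0.487, 0.203, 0.057])]
top tube_medium_mid [(0.64, [0.487, 0.356, 0.056]), (0.24, [0.525, 0.357, 0.002])]
top tube_long_mid [(0.62, [0.494, 0.055, 0.056])]
top lane_short_next [(0.78, [0.49, 0.204, 0.054])]
top lane_medium_next [(0.72, [0.489, 0.356, 0.058])]
top lane_long_next [(0.91, [0.502, 0.053, 0.059])]
top stamp [(0.74, [0.383, 0.037, 0.007])]
top pencup [(0.62, [0.782, 0.073, 0.003]), (0.55, [0.525, 0.207, -0.003])]
top inkpad [(0.83, [0.746, -0.261, 0.005])]
scene tube_short_mid [(0.55, [0.485, 0.4, 0.053]), (0.47, [0.49, -0.265, -0.001])]
scene tube_medium_mid [(0.64, [0.487, 0.351, 0.057])]
scene tube_long_mid [(0.72, [0.495, 0.051, 0.052])]
scene lane_short_next []
scene lane_medium_next [(0.6, [0.487, 0.356, 0.055])]
scene lane_long_next []
scene stamp [(0.57, [0.384, 0.035, 0.002])]
scene pencup [(0.66, [0.784, 0.067, -0.001]), (0.53, [0.454, 0.353, 0.047])]
scene inkpad [(0.61, [0.752, -0.262, 0.001])]
[0.7111 0.1232 0.2352] jaw 1.87 app [ 0.17  -0.067 -0.983] q [-44.  22.  39.  79.  -8.  74.  -5.] F [ 0.2 -0.8 -0.2] w 0.0536 45.75
```

View pics/f_top.png

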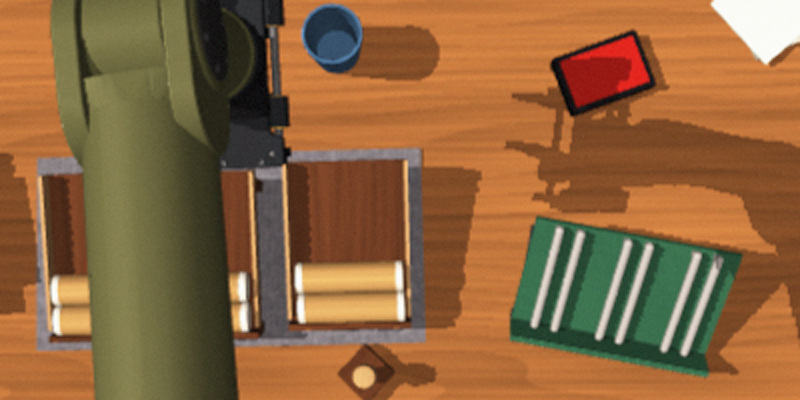

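View pics/f_scene.png

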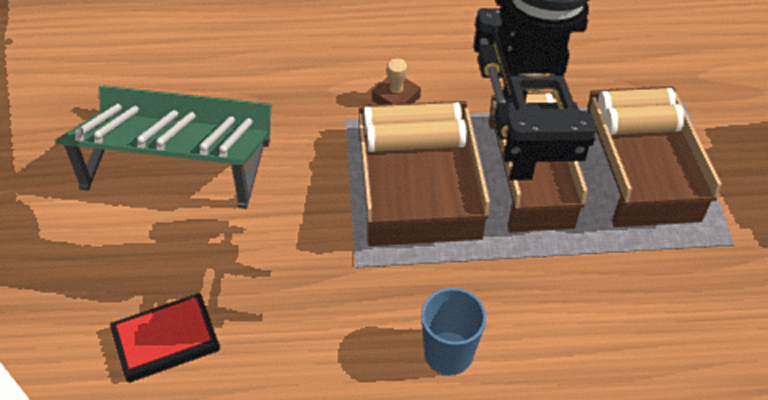

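```bash
python3 -c "
from h import *
print(sign_off())"
```

```text
the job is handed in; nothing more can be done
None
```

I put all three tubes in their lanes, each lying across the lane against the tube already there, and handed the job in at about 46 s of the 69 s allowed. For each tube I gripped it on the stand, pressed it level against the table, set it on the ramp and let it roll down.

**Last checks:**
- **Positions:** the final top view puts the three tube middles within about 8 mm of their targets, the long tube furthest off. The stand is empty, and the stamp, ink pad and cup are where they started.
- **Short tube:** the arm hid it in the final scene view, and the network's report there was wrong (y = 0.40). The wrist picture taken after release shows it lying against its sample, and the final top view agrees, at (0.487, 0.203).
- **Clearance:** the arm was well clear of everything and read only noise-level force.

**What went wrong on the way:**
- **First grasp failed:** the reported tool point lies about 28 mm beyond the real fingertips, so the fingers shut on top of the long tube (about 20 N). The tube did not visibly move, and I corrected for the offset in every later grasp.
- **Arm drift:** joint 3 crept up to 69°, near its 71.16° limit, so I took a longer route to bring it back. The tool also picked up a tilt of about 10°, which did not affect the placing.

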